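Rack the last two valves and hold the case lid open

ROBOT

A 6-joint arm with a two-finger parallel gripper is mounted at the origin on the work surface. World frame = base frame: x ahead of the robot, y to its left, z up, the work surface at z = 0. Lengths are in mm, angles in rad, forces in N, time in s.
With the tool pointing down it reaches from about 350 to 725 mm from the base axis. Payload 4.3 kg.
Tool frame: the origin (TCP) lies midway between the tips of the shut fingers; the grasp point (between the pads) lies 19 mm behind it (ctrl.tcp_to_grasp is the distance from the TCP to the grasp point, in mm); x points along the fingers, y is the direction in which the jaws open and shut, and the axes are right-handed (so a half turn about x gives the same grasp; the last joint's range is limited). The gripper opens to 85 mm and grips with 20 to 120 N. Pads are 22 mm wide; open, the fingers measure 114 mm over their backs; the gripper's body (76 mm by 85 mm) begins 54 mm behind the grasp point. The pads swing forward as they close: fully open they stand 13 mm farther back than shut.
Start: joints at [-0.11, 0.377, 0.081, 1.274, 0, 1.46], TCP at [575.036, 0.002, 231.329] pointing down, gripper open.
Joint ranges: [-2.72, 2.72], [-0.84, 1.66], [-1.02, 1.22], [-1.77, 2.12], [-1.37, 1.28], [-3.14, 3.14]. Speed limits (rad/s): [2.57, 2.57, 3.14, 3.14, 3.14, 3.14].

INTERFACE

Orientations are given as a unit quaternion [w, x, y, z].
In Python, from rig import status, cams, ticket, ctrl gives the robot as it stands. The module is installed in compiled form; this text tells all that it offers.
- The arm moves only by the tool step_arm, never from a script. Its argument "series" is one flat list of numbers, 6 for each row, row after row: the shift along the world's x, y, z in cm, then the turn, a rotation vector about the world's x, y, z in degrees. In form: [dx, dy, dz, ax, ay, az, dx, dy, dz, ax, ay, az, ...]. A call has 1 to 10 rows; each row shifts and turns the commanded pose from where the row before left it; what a row does not reach is not made up. A row lasts 1/8 s, in which the tool goes at most 62.5 mm and 10.7 degrees, less where a joint would pass 70% of its speed; a pose out of reach is approached as far as the arm can. A call is refused whole if a number of a shift passes 6.25 or a number of a turn 10.7, either way. A call with a gripper value outside its range is refused whole. "claw" is the opening in per cent of the stroke, from 0 (shut) to 100 (fully open), set as the call begins (left out, the last holds). The fingers move at their own pace and stop on an object; "grip_force" is the grip in N (left out, the last holds). Time passes only in rows, so rows that do not move let the fingers close. It gives the time, the measured TCP pose, the force and the opening at its end, in the units of the state.
- status.read_state(): the state, without advancing time (a new reading comes with each control period).
- cams.grab_frame(name): name is "scene" or "side" or "wrist"; returns a dict with "image" (384x512x3 uint8, red, green, blue), "K" (3x3 intrinsics, pixels), "R" (3x3) and "t" (3): a world point X has camera coordinates R X + t. Camera axes: x right, y down, z forward; pixel columns grow to the right and rows downward; lengths in mm; the calibration is good to about 2 mm. The wrist camera is an equidistant fisheye: a pixel r from the principal point sees the ray r / f radians off the axis. A picture is of the moment at which its call begins. There is no depth.
- ticket.job_done(): hands the job in, once; it reports no verdict.
The state is a dict: "time_s": time; "qpos": joint angles; "dq": joint speeds; "joint_torque": joint torques, N m; "eef_pos": TCP position; "tool_rot": TCP orientation; "ft_force": force on the tool from outside, world axes, zero at the start; "torque": the same for the moment, N m; "gripper_width": finger opening in mm.
Only numpy, scipy, OpenCV 4.12 (cv2) and the standard library are available. Lean on these libraries where they do the work, as an engineer would, in place of code of your own. Each camera call takes 0.05 s, during which the arm holds its last target.

TASK

Get the valve set ready for its orange case by taking the two engine valves standing in the clear tub and standing each one head down in the empty pocket of the blue rack that fits its head (bright wide one in the wide pocket, brown narrow one in the narrow pocket), lowering them in rather than dropping them from a height. Then lift the case's black lid by its orange grip and hold it open at about 60 degrees from closed, so that a mechanic can put the rack in: the lid falls shut by itself, so finish while still gripping it and holding it still, with the two valves already in the rack, the bottle, jar, wrench and screwdriver left where they are.

Things in the scene. Friction and masses are not known exactly. Their poses are not given: they have to be found in the camera images.
- intake_valve_mid (a point): Centre (half-way up, 47.5 mm above its underside) of the loose bright-steel intake valve in the clear tub; z along the stem. Standing on its round head, stem straight up, 95 mm tall overall, stem 9 mm across, 0.1 kg. Head 40 mm in diameter, about 4 mm thick at the rim, narrowing to the bare stem 28 mm up. It starts on the tub floor, about 70 mm from the other valve (the two swap places between runs).
- exhaust_valve_mid (a point): Centre (half-way up, 47.5 mm above its underside) of the loose brown exhaust valve in the clear tub; z along the stem. Standing on its round head, stem straight up, 95 mm tall overall, stem 9 mm across, 0.1 kg. Head 33 mm in diameter, about 4 mm thick at the rim, narrowing to the bare stem 28 mm up.
- tub: Fixed shallow clear plastic tub, 150 mm (its x) by 170 mm (its y), walls 4 mm thick and 35 mm high, floor 4 mm thick; origin at the centre of its underside, on the bench. The two loose valves stand in it, side by side along its y.
- rack: Fixed blue valve rack, a block 145 x 145 mm and 22 mm high with four round pockets 12 mm deep at its own x, y = +-35 mm; origin at the centre of its underside, on the bench. The pockets at +y are the empty ones; the two at -y hold other valves (stems 70 mm from the empty pockets).
- intake_pocket (a point): Floor centre of the empty wide pocket, 43 mm in diameter and 12 mm deep, in the rack at its x = -35, y = +35 mm; this point is 12 mm below the rack's top face. The intake valve's underside must rest here.
- exhaust_pocket (a point): Floor centre of the empty narrow pocket, 36 mm in diameter and 12 mm deep, in the rack at its x = +35, y = +35 mm; this point is 12 mm below the rack's top face. The exhaust valve's underside must rest here.
- case: Fixed orange plastic case, 190 mm (its x) by 210 mm (its y) by 120 mm high, hollow, with walls 5 mm thick; origin at the centre of its underside, on the bench; its front (-x side) faces the robot. The lid is hinged along its rear (+x) top edge.
- lid (a joint): Angle (rad) of the case's black lid: 0 shut (level), growing as its front edge rises; stops at 1.42 (81 degrees). 60 degrees is 1.047. No catch; it falls shut from any angle when let go. Plate 190 x 210 x 8 mm, 0.25 to 0.5 kg.
- lid_grip (a point): Centre of the lid's upright orange grip: a disc 30 mm in diameter and 16 mm thick, its flat sides facing the case's +y and -y, on a neck 14 mm thick, at the middle of the lid's front edge. Pinch the flat sides, from above. This point is 34 mm above the lid's upper face and 20 mm behind its front edge; from the hinge axis it lies 170 mm towards the front and 42 mm up when shut. Its frame turns with the lid (x to the hinge, z out of the lid when shut up).
- lid_hinge (a point): Middle of the lid's hinge axis, on the case's rear top edge, 120.5 mm above the bench; fixed, its axes are the case's: the hinge axis is y, and -x points to the lid's front.
- rack_intake_mid (a point): Centre of a bystander: a bright intake valve already standing in the rack. Leave alone.
- rack_exhaust_mid (a point): Centre of a bystander: a brown exhaust valve already standing in the rack. Leave alone.
- oil_bottle: Bystander: amber bottle with red cap, 60 mm across, 150 mm high, beyond the rack; origin at the centre of its underside. Leave alone.
- grease_jar: Bystander: white jar with black cap, 64 mm across, 70 mm high, beyond the tub; origin at the centre of its underside. Leave alone.
- wrench: Bystander: steel wrench lying on the bench near the robot. Leave alone.
- screwdriver: Bystander: screwdriver lying to the right of the case. Leave alone.
Things that resemble listed ones, but are neither listed nor needed, are in the scene too. What is shaped like the part that bears exhaust_valve_mid but green or pink is not meant.

How it is judged (in metres and radians):
On the way, in this order (a step that is already met when the one before it is completed fails the run):
1. both loose valves stand released in their fitting pockets, with the lid still shut (horizontal distance between intake_valve_mid and intake_pocket below 0.006 m and z of intake_valve_mid in the frame of intake_pocket between 0.044 and 0.0505 m and angle between each of intake_valve_mid, exhaust_valve_mid's own z axis and vertical below 0.08 rad and horizontal distance between exhaust_valve_mid and exhaust_pocket below 0.006 m and z of exhaust_valve_mid in the frame of exhaust_pocket between 0.044 and 0.0505 m and value of joint lid below 0.1 rad and contact force between each of intake_valve, exhaust_valve and the fingers below 0.1 N), for 0.2 s.
2. the lid is held still by the gripper at about 60 degrees (value of joint lid between 0.907 and 1.187 rad and velocity of joint lid between -0.1 and 0.1 rad/s and contact force between lid and the fingers above 0.5 N), for 0.5 s.
At the end, for the whole second after the job is handed in: The program ends with the gripper still touching the lid and holding it still at 60 degrees, give or take 8 (0.907 to 1.187 rad); the intake and the exhaust valve stand upright (within 0.08 rad) on the floors of their own pockets, within 6 mm of the centre (all of step 2 and horizontal distance between intake_valve_mid and intake_pocket below 0.006 m and z of intake_valve_mid in the frame of intake_pocket between 0.044 and 0.0505 m and angle between each of intake_valve_mid, exhaust_valve_mid's own z axis and vertical below 0.08 rad and horizontal distance between exhaust_valve_mid and exhaust_pocket below 0.006 m and z of exhaust_valve_mid in the frame of exhaust_pocket between 0.044 and 0.0505 m); the arm keeps its last pose, push and grip.
It fails at once if a bystander was moved by more than 25 mm or knocked over (distance of any of rack_intake_mid, rack_exhaust_mid, oil_bottle, grease_jar, wrench, screwdriver from where it was at the start of the episode above 0.025 m or angle between any of rack_intake_mid, rack_exhaust_mid, oil_bottle, grease_jar's own z axis and vertical above 0.5 rad).
It fails at once if a loose valve was dropped from a height (falling free, faster than 0.7 m/s) ((linear speed of intake_valve above 0.7 m/s and contact force between intake_valve and the fingers below 0.01 N) or (linear speed of exhaust_valve above 0.7 m/s and contact force between exhaust_valve and the fingers below 0.01 N)).
It also fails if it takes over 66 s, if anything falls off the work surface, if the arm or the gripper's body presses on something with over 40 N, if the wrist force passes 120 N, or if a joint passes its speed limit or range.

## Working session

There is one attempt and no reset: what is moved stays moved. The work goes in short steps, Python scripts to look and compute and a tool call to move; the robot and the scene stay as the last step left them, time stands still between calls to the robot, and variables do not carry over. Pictures are saved under pics/ and viewed, and the job is handed in when it is done.

Besides the shell and the picture viewer there is one more tool, called after "Request:" as name(argument=value, ...) on one line, values as JSON. step_arm: Moves the arm, as the interface text tells. Its arguments: {"type":"object","properties":{"series":{"type":"array","items":{"type":"number"}},"claw":{"type":"number"},"grip_force":{"type":"number"}},"required":["series"]}

```bash
mkdir -p pics; python3 - <<'E'
from rig import status,cams,ctrl
import cv2,pickle
s=status.read_state();print(s)
for n in ["scene","side","wrist"]:
    f=cams.grab_frame(n);pickle.dump(f,open(f'{n}0.pkl','wb'))
    cv2.imwrite(f'pics/{n}0.png',cv2.cvtColor(f['image'],cv2.COLOR_RGB2BGR));print(n,f['K'],f['R'],f['t'])
print(ctrl.tcp_to_grasp)
E
```

```text
{'time_s': 0.0, 'qpos': array([-1.10310759e-01,  3.78091672e-01,  7.95953081e-02,  1.27440151e+00,
       -4.71021973e-06,  1.46051123e+00]), 'dq': array([ 6.10565690e-05, -1.11150745e-04, -1.06053938e-03, -7.05328899e-04,
       -2.98642846e-04, -1.24495096e-03]), 'joint_torque': array([ 5.03441061e-04, -4.63600910e+01,  2.69876987e+01,  2.07655923e-02,
       -6.74222474e-05, -6.15417605e-06]), 'eef_pos': array([5.74326748e+02, 7.29699807e-02, 2.30332707e+02]), 'tool_rot': array([ 0.49941433,  0.49954048,  0.50057229, -0.5004718 ]), 'ft_force': array([-0.30036201, -0.14213323,  0.51981248]), 'torque': array([-0.02389011, -0.0067141 ,  0.02936047]), 'gripper_width': 85.61803873061561}
scene [[404.9751372    0.         253.15268155]
 [  0.         404.9751372  194.24263996]
 [  0.           0.           1.        ]] [[ 0.66786433  0.74427683 -0.00303874]
 [ 0.52746409 -0.47618366 -0.70358422]
 [-0.52510844  0.46829598 -0.71060538]] [-335.51672134 -232.54543312 1651.42568325]
side [[422.39701553   0.         265.41967412]
 [  0.         422.39701553 192.41376102]
 [  0.           0.           1.        ]] [[-0.99463886 -0.10190753  0.01756132]
 [-0.07348078  0.57701402 -0.81342203]
 [ 0.0727607  -0.81035157 -0.58140881]] [ 542.76753641  169.87851027 1075.75928187]
wrist [[297.31863964   0.         256.44083325]
 [  0.         297.31863964 190.21536844]
 [  0.           0.           1.        ]] [[ 9.99997381e-01  1.47877738e-04 -2.28372605e-03]
 [ 8.65967608e-04 -9.48159502e-01  3.17793659e-01]
 [-2.11834195e-03 -3.17794804e-01 -9.48157147e-01]] [-574.24991995  -39.93766287  381.85011416]
18.700000000000003
```

View pics/scene0.png

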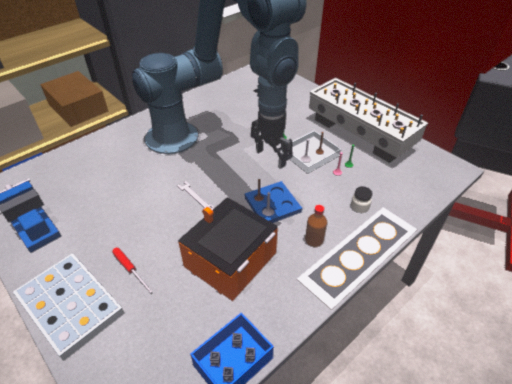

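View pics/side0.png

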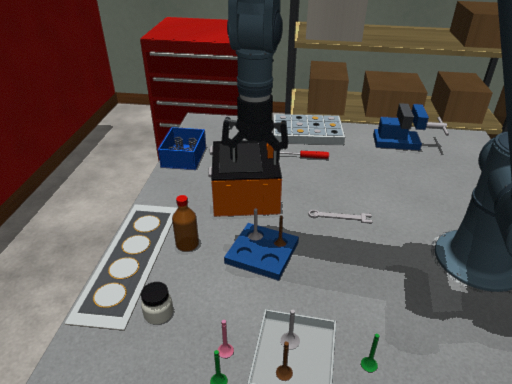

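View pics/wrist0.png

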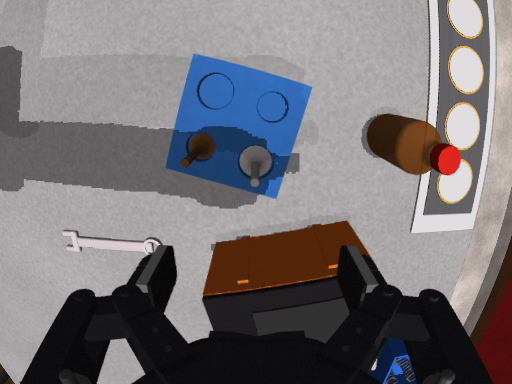

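```bash
cat > h.py <<'E'
import numpy as np,cv2,pickle
def load(n): return pickle.load(open(n+'.pkl','rb'))
def grab(n,tag):
    from rig import cams
    f=cams.grab_frame(n);pickle.dump(f,open(tag+'.pkl','wb'))
    cv2.imwrite(f'pics/{tag}.png',cv2.cvtColor(f['image'],cv2.COLOR_RGB2BGR));return f
def ray(f,uv,fish=False):
    K,R,t=f['K'],f['R'],f['t']
    x=(uv[0]-K[0,2])/K[0,0];y=(uv[1]-K[1,2])/K[1,1]
    if fish:
        r=np.hypot(x,y);d=np.array([np.sin(r)*x/max(r,1e-9),np.sin(r)*y/max(r,1e-9),np.cos(r)])
    else: d=np.array([x,y,1.]);d/=np.linalg.norm(d)
    return -R.T@t,R.T@d
def plane(f,uv,z,fish=False):
    c,d=ray(f,uv,fish);return c+d*(z-c[2])/d[2]
def proj(f,X,fish=False):
    K,R,t=f['K'],f['R'],f['t'];p=R@np.asarray(X,float)+t
    if fish:
        r=np.hypot(p[0],p[1]);th=np.arctan2(r,p[2]);p=np.array([p[0]/r*th,p[1]/r*th,1.])
    return p[:2]/p[2]*np.diag(K)[:2]+K[:2,2]
def tri(*fr):
    A=np.zeros((3,3));b=np.zeros(3)
    for f,uv,fi in fr:
        c,d=ray(f,uv,fi);P=np.eye(3)-np.outer(d,d);A+=P;b+=P@c
    return np.linalg.solve(A,b)
def crop(tag,x0,x1,y0,y1,s):
    im=cv2.imread(f'pics/{tag}.png')[y0:y1,x0:x1]
    cv2.imwrite(f'pics/{tag}_c{x0}.png',cv2.resize(im,None,fx=s,fy=s,interpolation=cv2.INTER_CUBIC))
E
python3 - <<'E'
from h import *
crop('wrist0',150,330,40,210,4)
crop('wrist0',180,400,200,360,3)
crop('scene0',170,370,110,310,3)
crop('side0',180,370,120,384,3)
E
```

```text
(no output)
```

View pics/wrist0_c150.png

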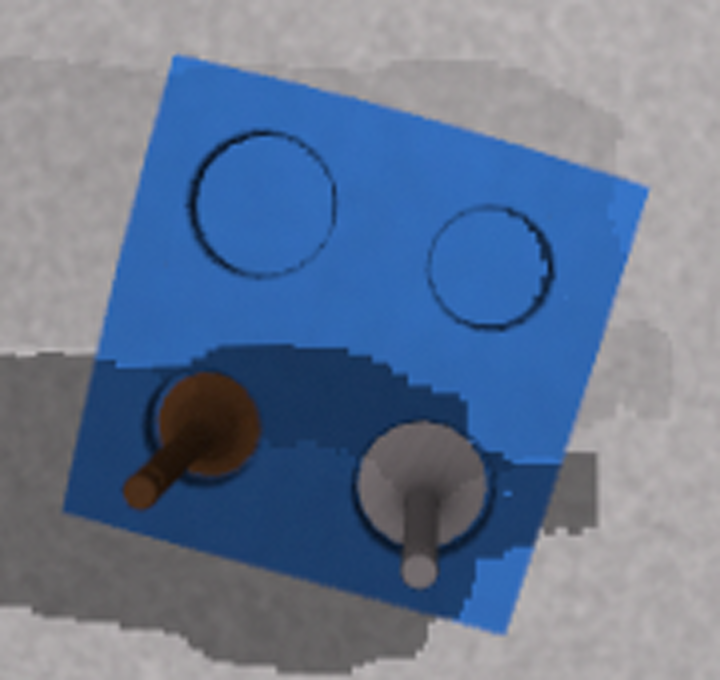

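View pics/scene0_c170.png

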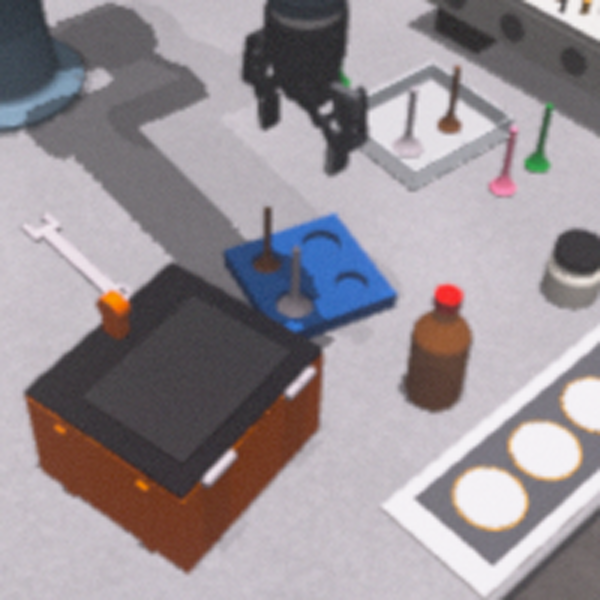

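```bash
python3 - <<'E'
from h import *
crop('side0',200,380,290,384,4)
E
```

```text
(no output)
```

View pics/side0_c200.png

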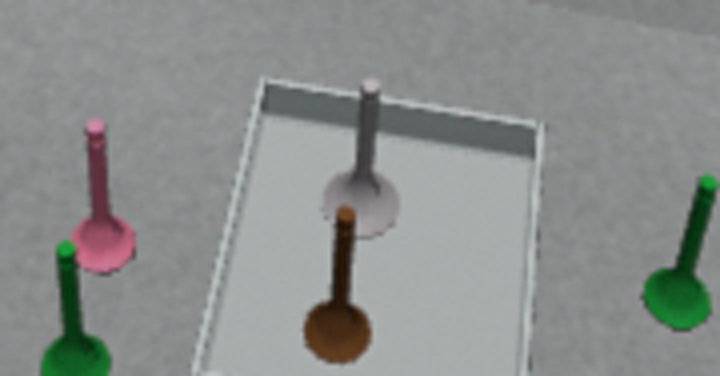

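```bash
python3 - <<'E'
from h import *
np.set_printoptions(precision=1,suppress=True)
w,s,d=load('wrist0'),load('scene0'),load('side0')
c=lambda u,v:(150+(u+.5)/4-.5,40+(v+.5)/4-.5)
C=[plane(w,c(*p),22,True)[:2] for p in [(175,55),(648,188),(506,635),(63,513)]]
print(C,np.mean(C,0)); e=C[1]-C[0];e2=C[2]-C[3];print(np.degrees(np.arctan2(e[1],e[0])),np.degrees(np.arctan2(e2[1],e2[0])),np.linalg.norm(e))
for p in [(262,204),(490,267)]: print('pocket',plane(w,c(*p),22,True))
for n,a,b in [('steel',(292.3,311.5),(306.8,141.5)),('brown',(286.3,343.7),(321.8,132.5))]:
    print(n,plane(d,a,99),plane(s,b,99),tri((d,a,0),(s,b,0)))
# pockets in side
for p in C: print(proj(d,[*p,22]),proj(s,[*p,22]))
E
```

```text
[array([500.6, 134.4]), array([638.9,  93.8]), array([599.1, -45. ]), array([459.8,  -4.7])] [549.6  44.6]
-16.36887156529462 -16.149629236849382 144.1711121212871
pocket [526.   88.4  22. ]
pocket [592.6  69.1  22. ]
steel [465.  299.7  99. ] [471.6 289.5  99. ] [465.7 295.5  93. ]
brown [472.  371.7  99. ] [472.1 370.7  99. ] [471.9 371.3  98.5]
[278.9 274.6] [281.  180.7]
[223.8 257.5] [301.6 207.6]
[247.6 222.7] [262.8 222.1]
[298.6 236.8] [243.8 193.3]
```

View pics/side0_c180.png

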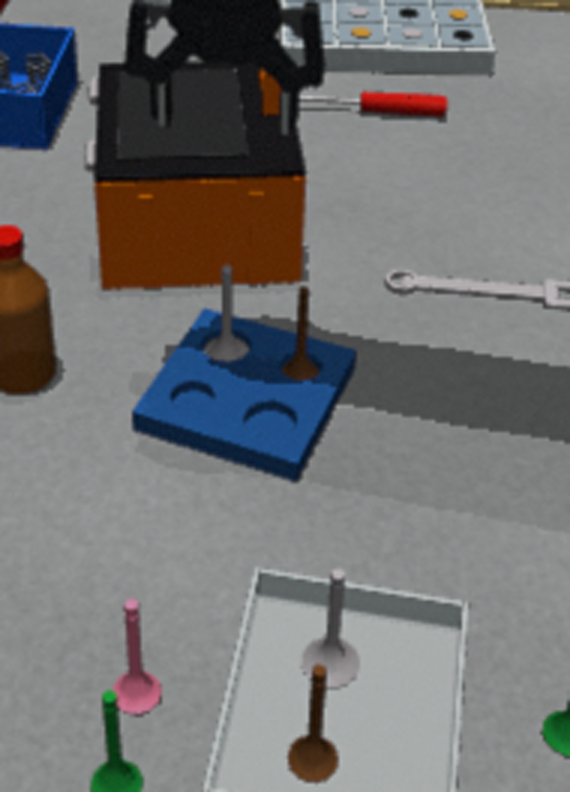

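Request:
step_arm(series=[-1.5, 5, 0, 0, 0, 0, -1.5, 5, 0, 0, 0, 0, -1.5, 5, 0, 0, 0, 0, -1.5, 5, 0, 0, 0, 0, -1.5, 5, 0, 0, 0, 0, -1.5, 5, 0, 0, 0, 0, -1.5, 3.5, 0, 0, 0, 0, 0, 0, 0, 0, 0, 0])

```text
time_s: 1.15
eef_pos: [468.6, 337.1, 230.8]
tool_rot: [0.501, 0.499, 0.501, -0.499]
ft_force: [0.3, -0.8, 1.1]
gripper_width: 85.5
```

```bash
python3 - <<'E'
from h import *
from rig import status
grab('wrist','wrist1'); print(status.read_state())
E
```

```text
{'time_s': 1.2, 'qpos': array([ 5.11206135e-01,  3.82397315e-01,  8.73947701e-02,  1.27658467e+00,
       -5.40668244e-04,  2.07966808e+00]), 'dq': array([-0.04102831, -0.0085043 , -0.00647878, -0.00049419, -0.00654658,
       -0.00277731]), 'joint_torque': array([ 1.38381444e+00, -4.65480924e+01,  2.71134192e+01,  3.24467401e-03,
        1.23818815e-01,  2.85369594e-02]), 'eef_pos': array([469.34235167, 335.66067388, 230.89229917]), 'tool_rot': array([ 0.50069118,  0.49909489,  0.50047532, -0.49973701]), 'ft_force': array([ 0.25485313, -0.54363363, -0.21194939]), 'torque': array([0.00778408, 0.01685811, 0.00403953]), 'gripper_width': 85.57241191187936}
```

View pics/wrist1.png

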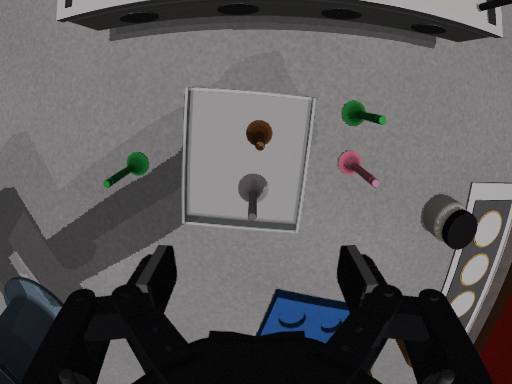

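```bash
python3 - <<'E'
from h import *
crop('wrist1',200,310,80,240,4)
E
```

```text
(no output)
```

View pics/wrist1_c200.png

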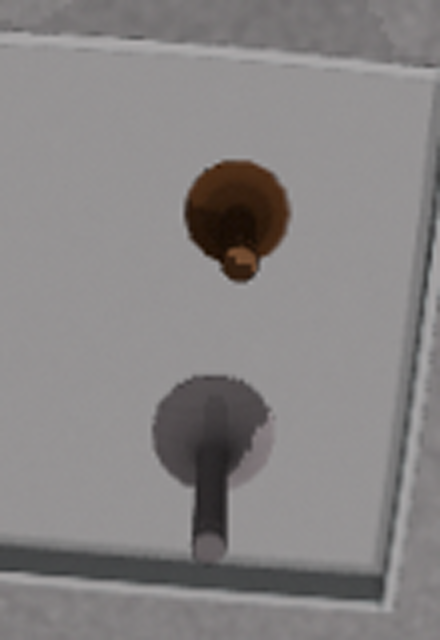

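```bash
python3 - <<'E'
from h import *
np.set_printoptions(precision=1,suppress=True)
w=load('wrist1')
c=lambda u,v:(200+(u+.5)/4-.5,80+(v+.5)/4-.5)
for n,h,t in [('brown',(237,211),(240,265)),('steel',(213,433),(210,548))]:
    print(n,plane(w,c(*h),7,1),plane(w,c(*t),99,1))
print(-w['R'].T@w['t'])
E
```

```text
brown [471.5 373.    7. ] [471.6 372.2  99. ]
steel [464.2 300.7   7. ] [464.6 300.3  99. ]
[468.8 420.6 373.8]
```

Request:
step_arm(series=[-0.3, -1.75, -4, 0, 0, 0, -0.26, -1.7, -4, 0, 0, 0, 0, 0, -4, 0, 0, 0, 0, 0, -3, 0, 0, 0, 0, 0, -2, 0, 0, 0, 0, 0, -1.1, 0, 0, 0, 0, 0, 0, 0, 0, 0], claw=45)

```text
time_s: 2.08
eef_pos: [464.2, 299.5, 49.8]
tool_rot: [-0.5, -0.5, -0.5, 0.501]
ft_force: [0.1, 0.5, -0.1]
gripper_width: 38.4
```

```bash
python3 - <<'E'
from h import *
grab('wrist','wrist2')
E
```

```text
(no output)
```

View pics/wrist2.png

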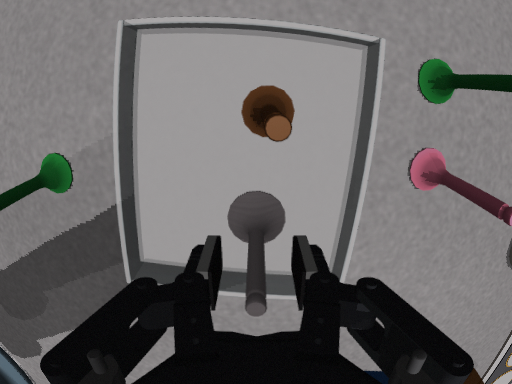

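Request:
step_arm(series=[0, 0, 0, 0, 0, 0, 0, 0, 0, 0, 0, 0, 0, 0, 0, 0, 0, 0, 0, 0, 0, 0, 0, 0, 0, 0, 0.5, 0, 0, 0, 0, 0, 1.5, 0, 0, 0, 0, 0, 2, 0, 0, 0], claw=0, grip_force=50)

```text
time_s: 3.0
eef_pos: [463.8, 300.3, 90.8]
tool_rot: [-0.5, -0.5, -0.5, 0.5]
ft_force: [0.3, 0.8, -1.0]
gripper_width: 7.6
```

```bash
python3 - <<'E'
from h import *
grab('wrist','wrist3')
E
```

```text
(no output)
```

View pics/wrist3.png

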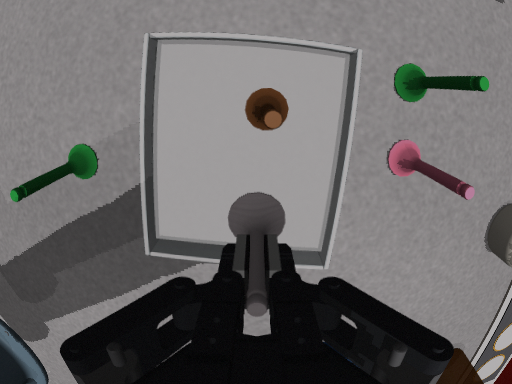

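Request:
step_arm(series=[0, 0, 3, 0, 0, 0, 1.5, -5.25, 0, 0, 0, 0, 1.5, -5.25, 0, 0, 0, 0, 1.5, -5.25, 0, 0, 0, 0, 1.65, -5.5, 0, 0, 0, 0, 0, 0, 0, 0, 0, 0, 0, 0, 0, 0, 0, 0])

```text
time_s: 3.92
eef_pos: [525.8, 88.1, 120.4]
tool_rot: [0.5, 0.5, 0.5, -0.5]
ft_force: [0.3, -0.5, -1.7]
gripper_width: 7.8
```

```bash
python3 - <<'E'
from h import *
from rig import status
grab('wrist','wrist4');grab('side','side4');print(status.read_state()['eef_pos'],status.read_state()['time_s'])
crop('wrist4',150,350,100,280,4)
crop('side4',200,320,170,310,4)
E
```

```text
[525.48535122  89.05388761 120.34976467] 4.025
```

View pics/wrist4_c150.png

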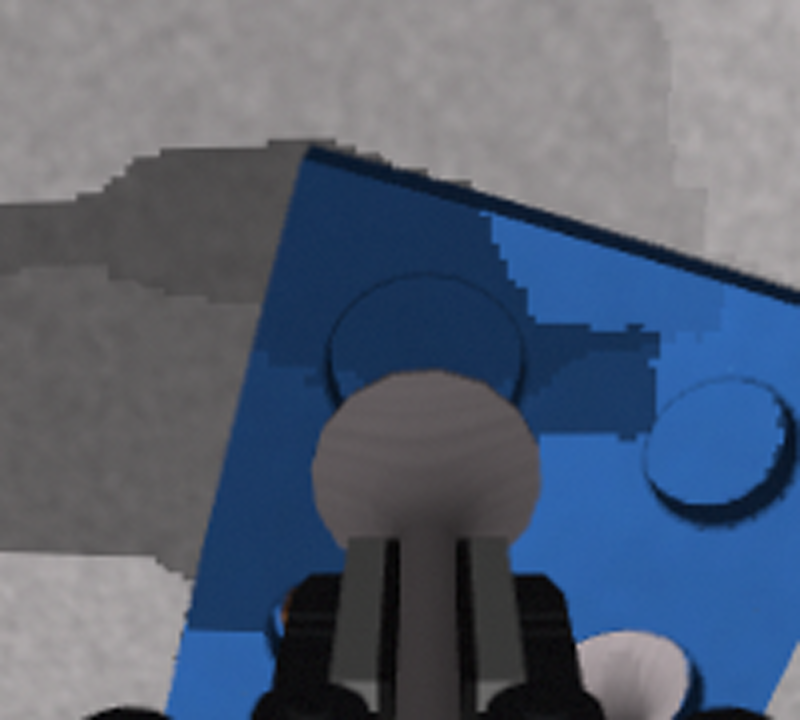

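View pics/side4_c200.png

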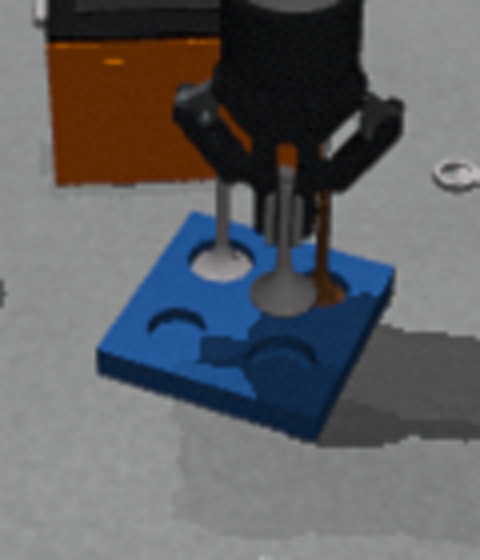

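```bash
cat >> h.py <<'E'
from scipy.optimize import least_squares
def circ(f,pts,z,r,fish=True):
    P=np.array([plane(f,p,z,fish)[:2] for p in pts])
    s=least_squares(lambda c:np.hypot(*(P-c).T)-r,P.mean(0))
    return s.x,s.fun
E
python3 - <<'E'
from h import *
np.set_printoptions(precision=2,suppress=True)
w=load('wrist4')
c=lambda u,v:(150+(u+.5)/4-.5,100+(v+.5)/4-.5)
print('wide',circ(w,[c(*p) for p in [(327,365),(524,357),(425,272),(350,308),(497,303)]],22,21.5))
print('narrow',circ(w,[c(*p) for p in [(643,450),(797,432),(725,377),(665,402),(774,392)]],22,18))
for z in (76,78): print('head',circ(w,[c(*p) for p in [(312,465),(541,465),(425,370),(342,405),(510,405)]],z,20))
E
```

```text
wide (array([525.78,  88.78]), array([-0.23, -0.25,  0.33, -0.21, -0.2 ]))
narrow (array([592.05,  69.51]), array([ 0.01,  0.19, -0.23,  0.26,  0.02]))
head (array([525.95,  87.22]), array([-0.1 , -0.05,  0.19, -0.08, -0.16]))
head (array([525.96,  87.83]), array([-0.27, -0.22,  0.26, -0.09, -0.17]))
```

Request:
step_arm(series=[0, 0.08, -2, 0, 0, 0, 0, 0, -1.5, 0, 0, 0, 0, 0, -0.9, 0, 0, 0, 0, 0, 0, 0, 0, 0, 0, 0, 0, 0, 0, 0])

```text
time_s: 4.65
eef_pos: [526.3, 88.9, 76.7]
tool_rot: [0.5, 0.5, 0.5, -0.5]
ft_force: [-0.3, -0.3, -0.7]
gripper_width: 7.1
```

```bash
python3 - <<'E'
from h import *
from rig import status
grab('wrist','wrist5');grab('side','side5');print(status.read_state()['eef_pos'],status.read_state()['time_s'])
crop('wrist5',150,350,100,280,4)
crop('side5',220,310,210,310,7)
E
```

```text
[526.55465844  88.83275783  76.9486065 ] 4.75
```

View pics/wrist5_c150.png

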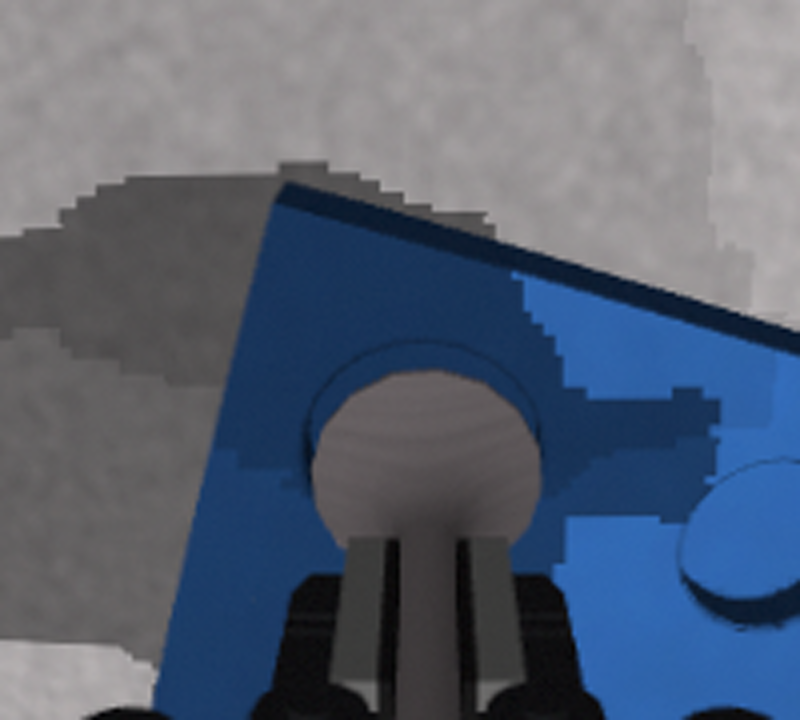

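View pics/side5_c220.png

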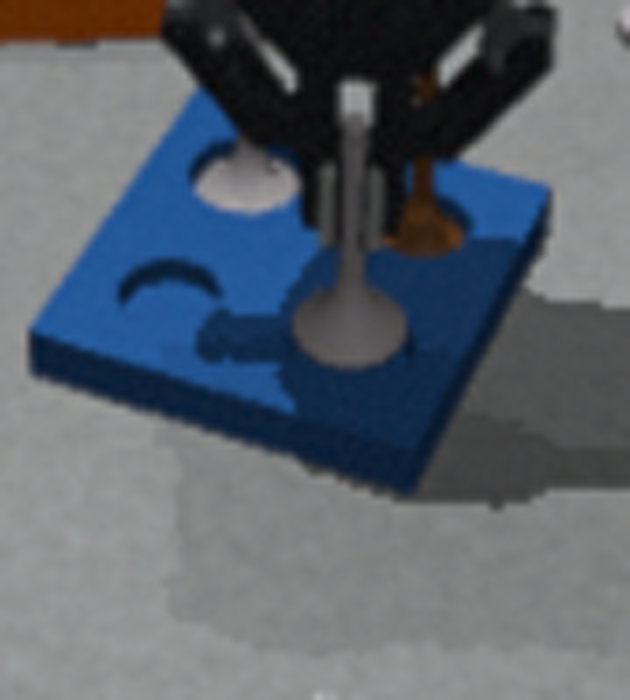

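```bash
python3 - <<'E'
from h import *
np.set_printoptions(precision=2,suppress=True)
w=load('wrist5')
c=lambda u,v:(150+(u+.5)/4-.5,100+(v+.5)/4-.5)
print('wide',circ(w,[c(*p) for p in [(307,445),(541,435),(423,340),(342,375),(505,370)]],22,21.5))
for z in (31,33): print('head',circ(w,[c(*p) for p in [(312,465),(541,465),(425,370),(342,405),(510,405)]],z,20))
E
```

```text
wide (array([526.29,  88.46]), array([-0.1 , -0.3 ,  0.29, -0.3 , -0.  ]))
head (array([526.51,  87.66]), array([ 0.01,  0.06,  0.15, -0.07, -0.15]))
head (array([526.51,  88.27]), array([-0.17, -0.11,  0.22, -0.09, -0.16]))
```

Request:
step_arm(series=[-0.02, 0.04, -0.3, 0, 0, 0, 0, 0, -0.4, 0, 0, 0, 0, 0, -0.4, 0, 0, 0, 0, 0, 0, 0, 0, 0])

```text
time_s: 5.25
eef_pos: [525.2, 89.2, 64.8]
tool_rot: [-0.5, -0.5, -0.5, 0.5]
ft_force: [0.5, -0.5, -0.5]
gripper_width: 7.6
```

```bash
python3 - <<'E'
from h import *
from rig import status
grab('wrist','wrist6');s=status.read_state();print(s['eef_pos'],s['time_s'],s['ft_force'],s['torque'])
crop('wrist6',150,350,100,280,4)
E
```

```text
[525.44784698  89.15846178  65.01638795] 5.3 [-0.17568355 -1.09355714 -0.68503425] [0.03619869 0.0479721  0.02553291]
```

View pics/wrist6_c150.png

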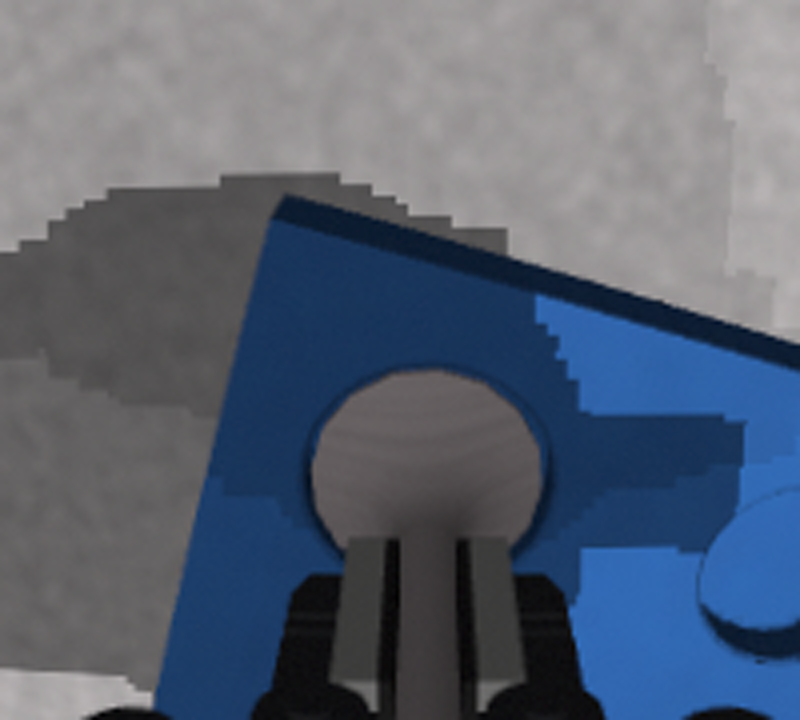

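Request:
step_arm(series=[0, 0, -0.3, 0, 0, 0, 0, 0, -0.3, 0, 0, 0, 0, 0, -0.25, 0, 0, 0, 0, 0, 0, 0, 0, 0])

```text
time_s: 5.8
eef_pos: [525.8, 89.2, 57.2]
tool_rot: [0.5, 0.5, 0.5, -0.5]
ft_force: [-1.4, -0.6, 3.9]
gripper_width: 7.5
```

```bash
python3 - <<'E'
from h import *
from rig import status
grab('wrist','wrist7');s=status.read_state();print(s['eef_pos'],s['time_s'],s['ft_force'],s['torque'])
crop('wrist7',150,350,100,280,4)
E
```

```text
[525.80766711  89.171739    57.16392747] 5.85 [-1.7600233   0.3964943   2.97884532] [0.03260165 0.34176137 0.0353692 ]
```

View pics/wrist7_c150.png

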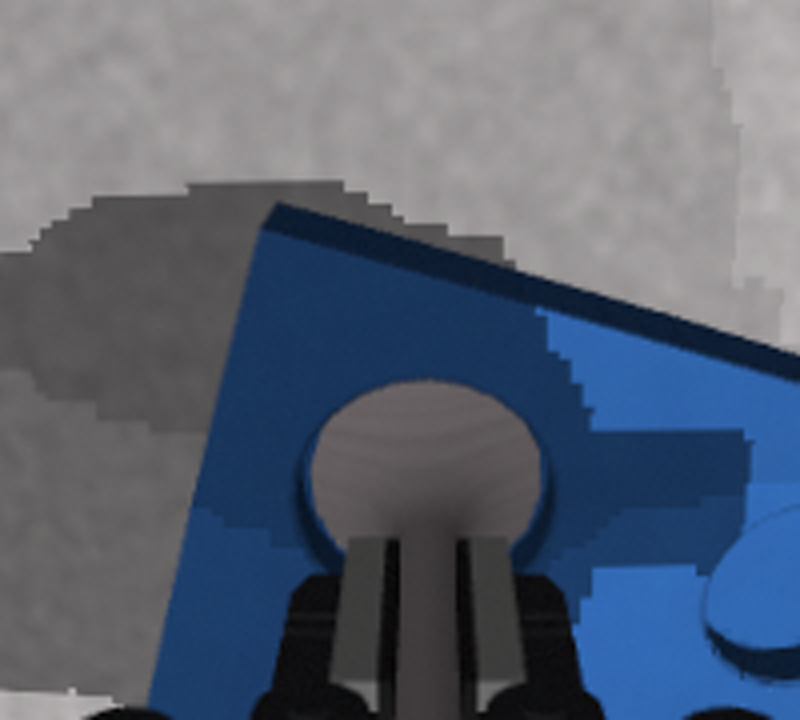

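Request:
step_arm(series=[0, 0, 0, 0, 0, 0, 0, 0, 0, 0, 0, 0, 0, 0, 0, 0, 0, 0, 0, 0, 0, 0, 0, 0], claw=30)

```text
time_s: 6.35
eef_pos: [525.7, 89.2, 56.8]
tool_rot: [0.5, 0.5, 0.5, -0.5]
ft_force: [0.5, 0.1, 0.5]
gripper_width: 25.8
```

Request:
step_arm(series=[0, 0, 2, 0, 0, 0, 0, 0, 4, 0, 0, 0, 0, 0, 4, 0, 0, 0, 0, 0, 4, 0, 0, 0, -1.3, 5.2, 0, 0, 0, 0, -1.3, 5.2, 0, 0, 0, 0, 0, 0, 0, 0, 0, 0])

```text
time_s: 7.22
eef_pos: [498.7, 196.1, 196.9]
tool_rot: [0.501, 0.499, 0.501, -0.499]
ft_force: [-0.6, 0.3, -0.3]
gripper_width: 25.5
```

```bash
python3 - <<'E'
from h import *
from rig import status
grab('wrist','wrist8');grab('side','side8');s=status.read_state();print(s['eef_pos'],s['time_s'],s['ft_force'],s['torque'])
crop('side8',200,380,200,384,4)
E
```

```text
[499.56174852 193.37339547 196.7196849 ] 7.325 [ 1.18780734  0.29968357 -0.53203131] [ 0.01021457 -0.02682279 -0.0092253 ]
```

View pics/wrist8.png

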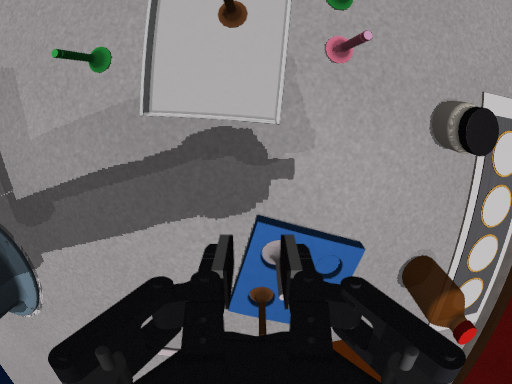

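View pics/side8_c200.png

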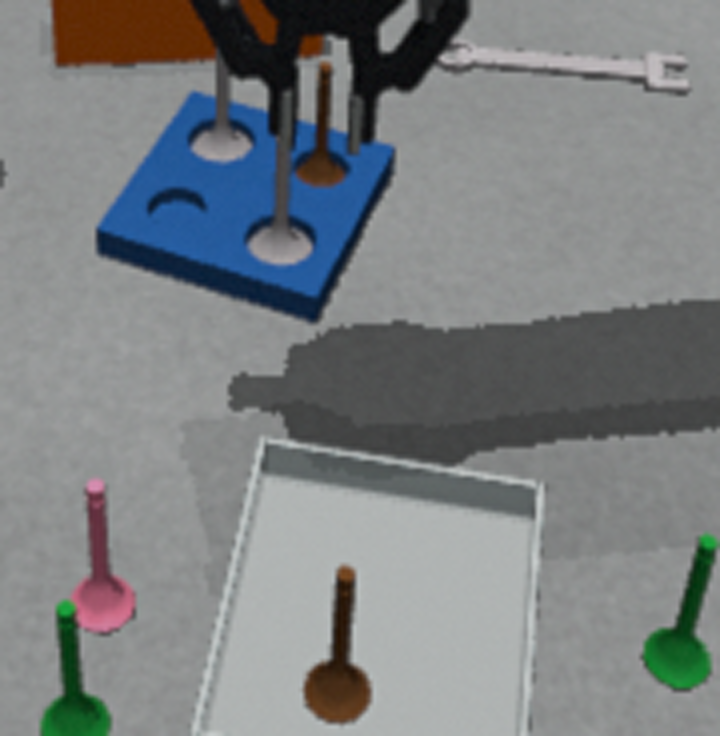

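Request:
step_arm(series=[-0.8, 5, 0, 0, 0, 0, -0.8, 5, 0, 0, 0, 0, -0.8, 5, 0, 0, 0, 0, -0.42, 2.92, -2, 0, 0, 0, 0, 0, -5, 0, 0, 0, 0, 0, -4, 0, 0, 0, 0, 0, -2.5, 0, 0, 0, 0, 0, -1.15, 0, 0, 0, 0, 0, 0, 0, 0, 0], claw=45)

```text
time_s: 8.45
eef_pos: [471.7, 371.4, 49.9]
tool_rot: [-0.5, -0.5, -0.5, 0.501]
ft_force: [0.3, 0.2, 0.4]
gripper_width: 38.5
```

```bash
python3 - <<'E'
from h import *
grab('wrist','wrist9')
E
```

```text
(no output)
```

View pics/wrist9.png

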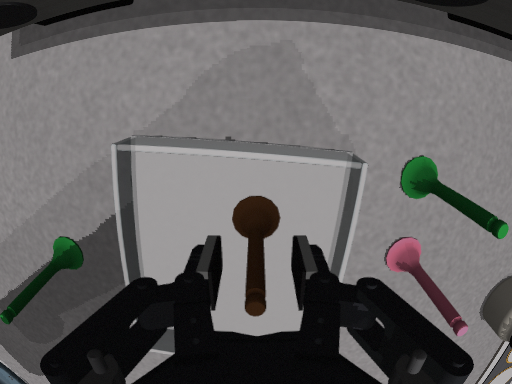

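Request:
step_arm(series=[0, 0, 0, 0, 0, 0, 0, 0, 0, 0, 0, 0, 0, 0, 0, 0, 0, 0, 0, 0, 0, 0, 0, 0, 0, 0, 0.5, 0, 0, 0, 0, 0, 1.5, 0, 0, 0, 0, 0, 3, 0, 0, 0, 0, 0, 3, 0, 0, 0], claw=0, grip_force=50)

```text
time_s: 9.5
eef_pos: [471.2, 372.3, 131.6]
tool_rot: [-0.5, -0.5, -0.5, 0.5]
ft_force: [0.1, 0.2, -0.8]
gripper_width: 7.9
```

Request:
step_arm(series=[2.5, -4.5, 0, 0, 0, 0, 2.5, -4.5, 0, 0, 0, 0, 2.5, -4.5, 0, 0, 0, 0, 2.5, -4.5, 0, 0, 0, 0, 2.14, -4.5, 0, 0, 0, 0, 0, -4, 0, 0, 0, 0, 0, -3.79, 0, 0, 0, 0, 0, 0, -1, 0, 0, 0, 0, 0, 0, 0, 0, 0, 0, 0, 0, 0, 0, 0])

```text
time_s: 10.75
eef_pos: [592.7, 70.6, 120.5]
tool_rot: [0.5, 0.5, 0.501, -0.5]
ft_force: [0.7, 0.8, -0.7]
gripper_width: 7.8
```

```bash
python3 - <<'E'
from h import *
from rig import status
grab('wrist','wrist10');s=status.read_state();print(s['eef_pos'],s['time_s'],s['ft_force'],s['torque'])
crop('wrist10',150,350,100,280,4)
E
```

```text
[592.89981463  70.6425959  120.56769525] 10.8 [-0.67020943  0.33798774 -0.8170397 ] [-0.03197526  0.00980285 -0.04356875]
```

View pics/wrist10_c150.png

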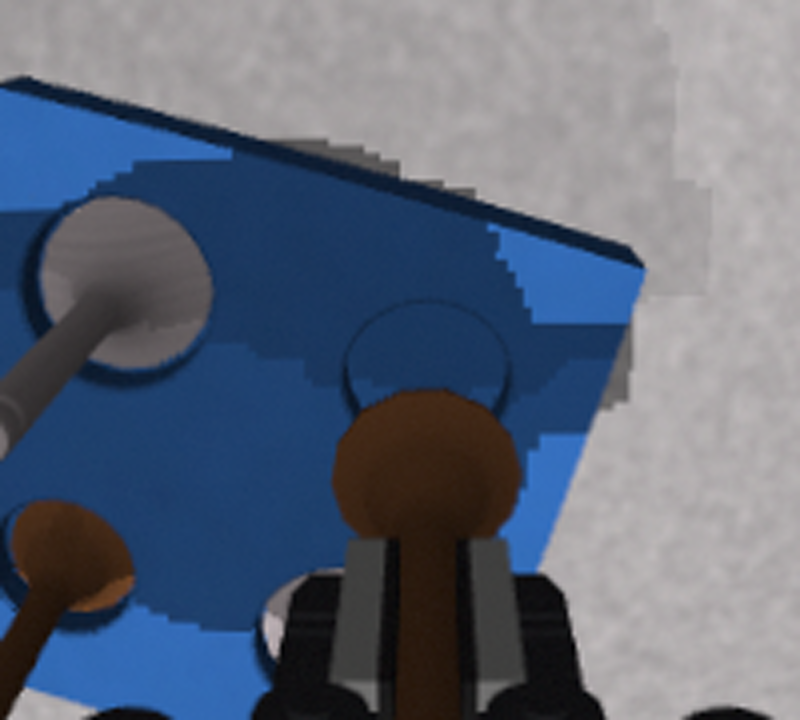

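```bash
python3 - <<'E'
from h import *
np.set_printoptions(precision=2,suppress=True)
w=load('wrist10')
c=lambda u,v:(150+(u+.5)/4-.5,100+(v+.5)/4-.5)
print('narrow',circ(w,[c(*p) for p in [(345,375),(510,370),(427,299),(368,323),(486,322)]],22,18))
for z in (76,78): print('head',circ(w,[c(*p) for p in [(333,470),(521,470),(427,389),(350,430),(504,430)]],z,16.5))
E
```

```text
narrow (array([593.1 ,  69.19]), array([-0.18, -0.16,  0.07, -0.01, -0.04]))
head (array([593.01,  69.65]), array([-0.17, -0.18,  0.43, -0.33, -0.32]))
head (array([593.01,  70.29]), array([-0.31, -0.31,  0.5 , -0.35, -0.34]))
```

Request:
step_arm(series=[0.01, -0.07, -2, 0, 0, 0, 0, 0, -1.5, 0, 0, 0, 0, 0, -0.9, 0, 0, 0, 0, 0, 0, 0, 0, 0, 0, 0, 0, 0, 0, 0])

```text
time_s: 11.42
eef_pos: [593.5, 68.9, 76.8]
tool_rot: [0.5, 0.5, 0.5, -0.5]
ft_force: [0.5, 0.5, -0.6]
gripper_width: 7.8
```

```bash
python3 - <<'E'
from h import *
from rig import status
grab('wrist','wrist11');s=status.read_state();print(s['eef_pos'],s['time_s'],s['ft_force'],s['torque'])
crop('wrist11',150,350,100,280,4)
E
```

```text
[593.59721988  68.82563998  76.99220311] 11.475 [-0.11000337  0.45270244 -0.34429973] [-0.00014159 -0.01340084  0.01837243]
```

View pics/wrist11_c150.png

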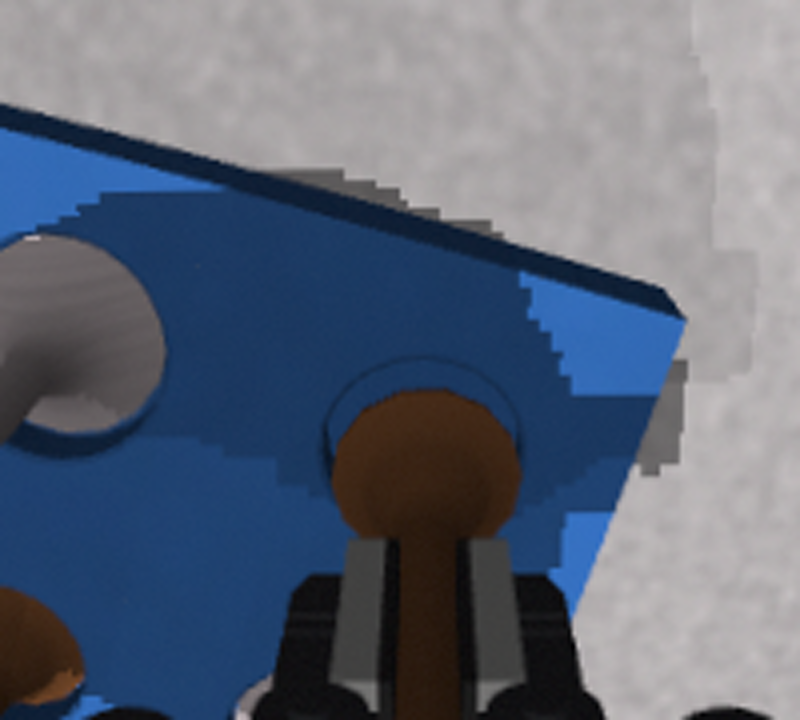

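```bash
python3 - <<'E'
from h import *
np.set_printoptions(precision=2,suppress=True)
w=load('wrist11')
c=lambda u,v:(150+(u+.5)/4-.5,100+(v+.5)/4-.5)
print('narrow',circ(w,[c(*p) for p in [(323,440),(521,440),(422,356),(350,386),(495,386)]],22,18))
for z in (31,33): print('head',circ(w,[c(*p) for p in [(333,470),(521,470),(427,389),(350,430),(504,430)]],z,16.5))
E
```

```text
narrow (array([592.91,  69.12]), array([-0.01, -0.08,  0.11, -0.12, -0.02]))
head (array([593.77,  67.46]), array([-0.08, -0.08,  0.38, -0.31, -0.31]))
head (array([593.77,  68.11]), array([-0.22, -0.22,  0.45, -0.33, -0.33]))
```

Request:
step_arm(series=[-0.07, 0.12, 0, 0, 0, 0, 0, 0, -0.3, 0, 0, 0, 0, 0, 0, 0, 0, 0])

```text
time_s: 11.85
eef_pos: [592.1, 70.0, 73.1]
tool_rot: [0.5, 0.5, 0.5, -0.5]
ft_force: [0.7, -0.4, -0.6]
gripper_width: 7.8
```

```bash
python3 - <<'E'
from h import *
from rig import status
grab('wrist','wrist12');s=status.read_state();print(s['eef_pos'],s['time_s'],s['ft_force'],s['torque'])
crop('wrist12',150,350,100,280,4)
E
```

```text
[592.16200936  69.97715192  73.17325942] 11.9 [-0.88742587 -0.00293093 -1.41656113] [-0.03563633  0.02862566  0.03616986]
```

View pics/wrist12_c150.png

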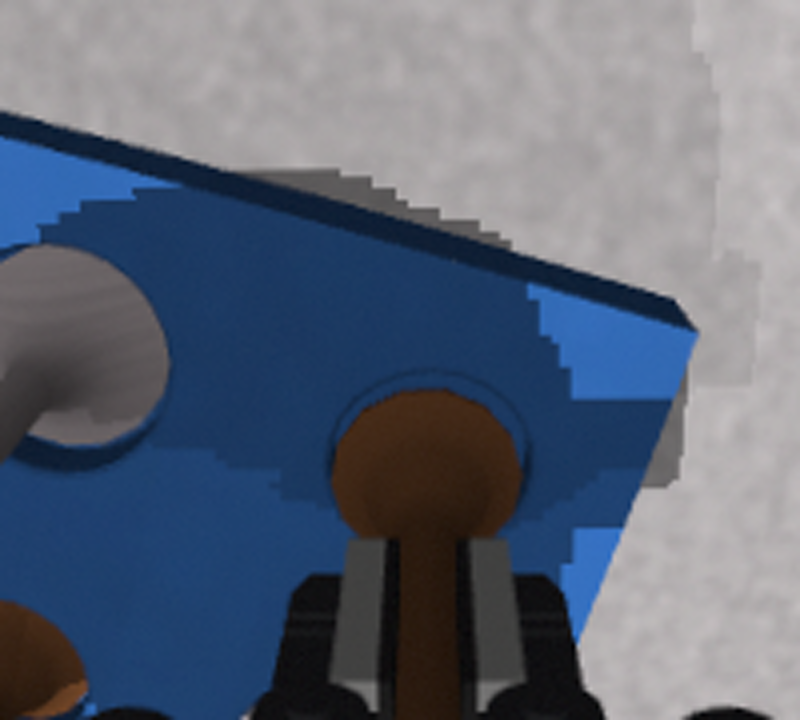

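```bash
python3 - <<'E'
from h import *
np.set_printoptions(precision=2,suppress=True)
w=load('wrist12')
c=lambda u,v:(150+(u+.5)/4-.5,100+(v+.5)/4-.5)
print('narrow',circ(w,[c(*p) for p in [(329,450),(530,450),(430,370),(355,400),(503,400)]],22,18))
for z in (28,30): print('head',circ(w,[c(*p) for p in [(333,470),(521,470),(427,389),(350,430),(504,430)]],z,16.5))
E
```

```text
narrow (array([592.79,  69.01]), array([ 0.04,  0.1 ,  0.03,  0.  , -0.08]))
head (array([592.38,  68.82]), array([-0.13, -0.13,  0.4 , -0.32, -0.32]))
head (array([592.38,  69.46]), array([-0.27, -0.27,  0.48, -0.34, -0.34]))
```

Request:
step_arm(series=[0.03, 0, -0.3, 0, 0, 0, 0, 0, -0.3, 0, 0, 0, 0, 0, -0.25, 0, 0, 0, 0, 0, 0, 0, 0, 0])

```text
time_s: 12.4
eef_pos: [592.3, 70.0, 64.5]
tool_rot: [-0.5, -0.5, -0.5, 0.5]
ft_force: [0.5, -0.2, -0.6]
gripper_width: 7.4
```

```bash
python3 - <<'E'
from h import *
from rig import status
grab('wrist','wrist13');s=status.read_state();print(s['eef_pos'],s['time_s'],s['ft_force'],s['torque'])
crop('wrist13',150,350,100,280,4)
E
```

```text
[592.45425592  69.98704925  64.64491721] 12.45 [ 0.23427604  0.24642115 -1.21510799] [ 0.0057618  -0.03844255 -0.00492732]
```

View pics/wrist13_c150.png

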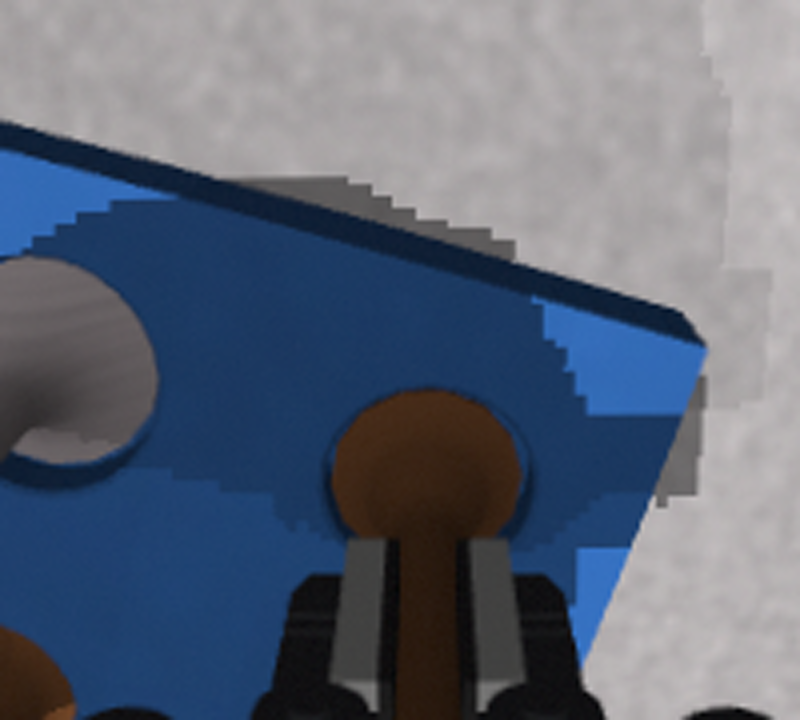

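In and unforced; lower the rest.

Request:
step_arm(series=[0, 0, -0.3, 0, 0, 0, 0, 0, -0.3, 0, 0, 0, 0, 0, -0.25, 0, 0, 0, 0, 0, 0, 0, 0, 0])

```text
time_s: 12.95
eef_pos: [592.8, 70.0, 57.6]
tool_rot: [0.5, 0.5, 0.5, -0.5]
ft_force: [-3.5, -0.5, 7.6]
gripper_width: 7.6
```

```bash
python3 - <<'E'
from h import *
from rig import status
grab('wrist','wrist14');grab('side','side14');s=status.read_state();print(s['eef_pos'],s['time_s'],s['ft_force'],s['torque'])
crop('wrist14',150,350,100,280,4)
crop('side14',210,310,200,300,6)
E
```

```text
[592.81466284  69.99610119  57.56609308] 13.05 [-3.80747955  0.45574425  8.07945679] [-0.07591448  0.64590955 -0.01296919]
```

View pics/wrist14_c150.png

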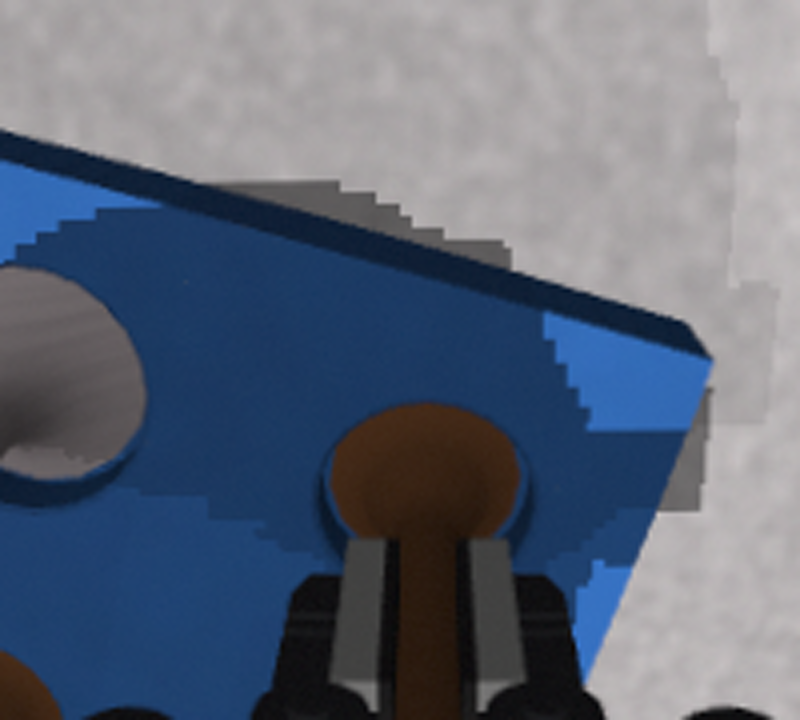

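View pics/side14_c210.png

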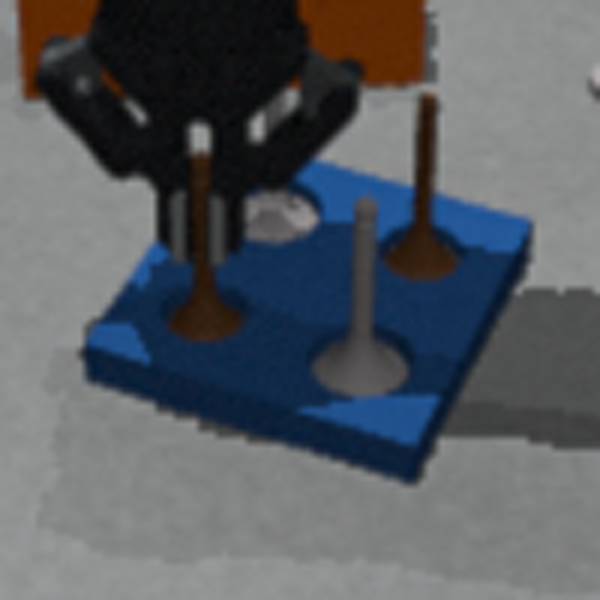

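Request:
step_arm(series=[0, 0, 0, 0, 0, 0, 0, 0, 0, 0, 0, 0, 0, 0, 0, 0, 0, 0, 0, 0, 0, 0, 0, 0], claw=30)

```text
time_s: 13.55
eef_pos: [592.6, 70.0, 56.1]
tool_rot: [0.5, 0.5, 0.5, -0.5]
ft_force: [-0.0, -0.4, -0.5]
gripper_width: 25.6
```

Request:
step_arm(series=[0, 0, 2, 0, 0, 0, 0, 0, 4, 0, 0, 0, 0, 0, 5, 0, 0, 0, 0, 0, 6, 0, 0, 0, 0, 0, 6, 0, 0, 0, 0, -4, 0, 0, 0, 0, 0, 0, 0, 0, 0, 0, 0, 0, 0, 0, 0, 0])

```text
time_s: 14.55
eef_pos: [592.3, 30.2, 285.7]
tool_rot: [0.499, 0.5, 0.5, -0.5]
ft_force: [0.4, 0.3, 0.4]
gripper_width: 25.9
```

```bash
python3 - <<'E'
from h import *
from rig import status
for n in ('wrist','side','scene'): grab(n,n+'15')
s=status.read_state();print(s['eef_pos'],s['time_s'],s['qpos'])
crop('side15',180,310,120,310,4)
crop('scene15',170,310,160,320,5)
crop('wrist15',100,400,120,384,2)
E
```

```text
[592.18763804  30.72583549 285.56425523] 14.7 [-5.52164656e-02  4.14193238e-01  2.75183405e-01  1.43327159e+00
  1.96019873e-04  1.51465564e+00]
```

View pics/side15_c180.png

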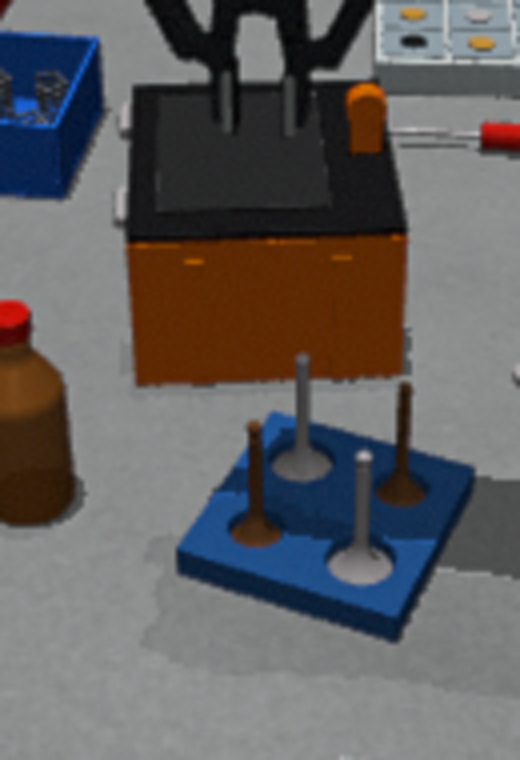

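View pics/scene15_c170.png

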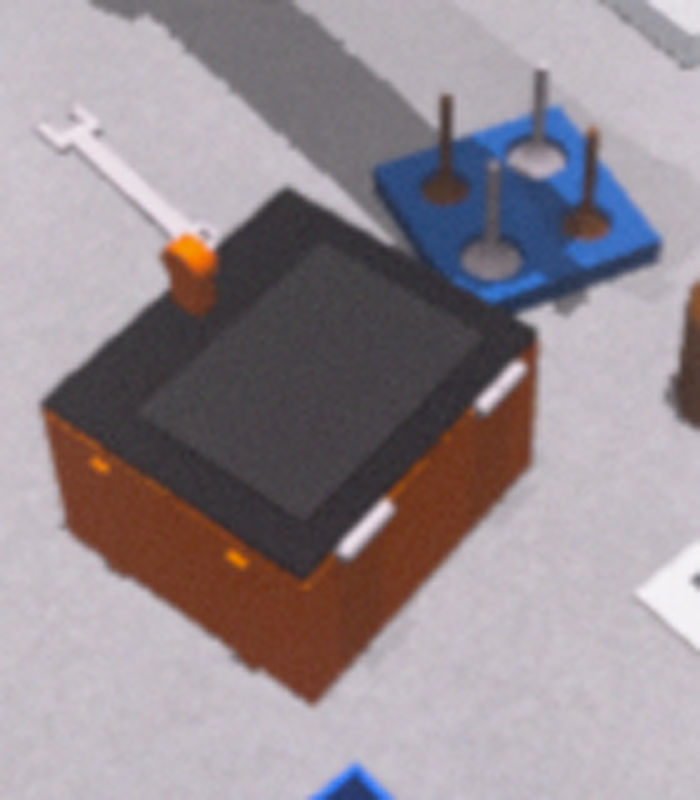

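View pics/wrist15.png

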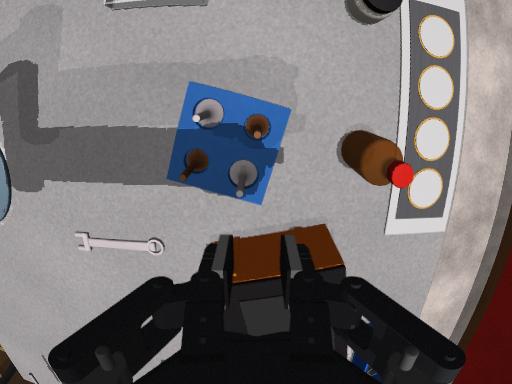

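```bash
python3 - <<'E'
from h import *
np.set_printoptions(precision=1,suppress=True)
d,s=load('side15'),load('scene15')
a=lambda u,v:(180+(u+.5)/4-.5,120+(v+.5)/4-.5)
b=lambda u,v:(170+(u+.5)/5-.5,160+(v+.5)/5-.5)
S={}
for n,p,q in [('-+',(405,226),(287,188)),('--',(382,85),(45,402)),('+-',(133,88),(301,580)),('++',(128,232),(536,333))]:
    print(n,plane(d,a(*p),128.5),plane(s,b(*q),128.5),tri((d,a(*p),0),(s,b(*q),0)))
    S[n]=(plane(d,a(*p),128.5)+plane(s,b(*q),128.5))/2
for x,y in [('--','-+'),('+-','++'),('--','+-'),('-+','++')]:
    e=S[y]-S[x];print(np.degrees(np.arctan2(e[1],e[0])),np.linalg.norm(e))
print(np.mean(list(S.values()),0))
# grip silhouette center of disc
print('grip',tri((d,a(366,103),0),(s,b(190,256),0)))
E
```

```text
-+ [ 518.7 -123.3  128.5] [ 519.5 -121.6  128.5] [ 519.2 -121.9  129. ]
-- [ 550.5 -317.8  128.5] [ 557.8 -325.   128.5] [ 552.4 -323.7  124.1]
+- [ 738.5 -287.6  128.5] [ 740.9 -293.6  128.5] [ 739.6 -292.5  125.8]
++ [701.7 -92.3 128.5] [703.3 -89.6 128.5] [702.4 -90.3 129.2]
99.98679811568196 201.9616488089579
100.55748000993377 203.07701874527794
9.419318690526229 188.08975514556846
9.753503770099787 186.0594019458097
[ 628.9 -206.3  128.5]
grip [ 554.9 -218.6  167.3]
```

```bash
python3 - <<'E'
from h import *
crop('side15',255,285,130,165,16)
crop('scene15',190,225,195,230,16)
E
```

```text
(no output)
```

View pics/side15_c255.png

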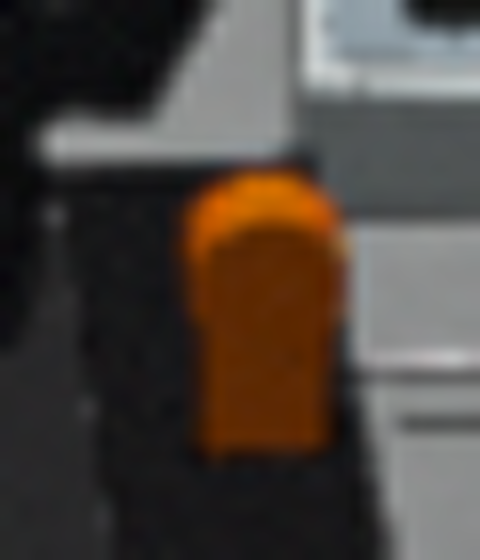

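View pics/scene15_c190.png

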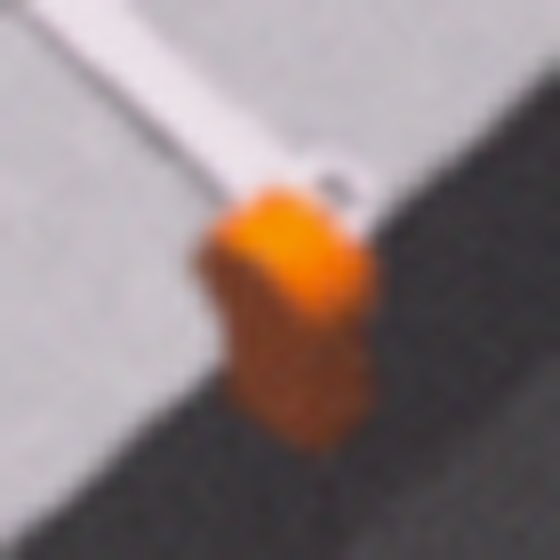

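Request:
step_arm(series=[-0.38, -2.5, -0.5, 0, 0, 9.97, -0.38, -2.5, -0.5, 0, 0, 9.97, -0.38, -2.5, -0.5, 0, 0, 9.97, -0.38, -2.5, -0.5, 0, 0, 9.97, -0.38, -2.5, -0.5, 0, 0, 9.97, -0.38, -2.5, -0.5, 0, 0, 9.97, -0.38, -2.5, -0.5, 0, 0, 9.97, -0.38, -2.5, -0.5, 0, 0, 9.97, -0.38, -2.5, -0.5, 0, 0, 9.97, -0.38, -2.5, -0.5, 0, 0, 9.97], claw=60)

```text
time_s: 15.95
eef_pos: [554.5, -219.9, 235.7]
tool_rot: [0.704, -0.062, 0.705, 0.062]
ft_force: [-0.2, 0.6, -0.1]
gripper_width: 51.2
```

Request:
step_arm(series=[0, 0, 0, 0, 0, 0, 0, 0, 0, 0, 0, 0])

```text
time_s: 16.2
eef_pos: [554.7, -219.1, 236.2]
tool_rot: [0.705, -0.059, 0.705, 0.06]
ft_force: [-0.8, 0.6, -1.5]
gripper_width: 51.5
```

```bash
python3 - <<'E'
from h import *
from rig import status
for n in ('wrist',): grab(n,n+'16')
s=status.read_state();print(s['eef_pos'],s['time_s'],s['qpos'],s['tool_rot'])
E
```

```text
[ 554.82719063 -218.91100867  236.3548077 ] 16.25 [-4.82423983e-01  4.22004568e-01  1.60902203e-01  1.31008346e+00
  5.55052376e-04 -6.51568627e-01] [ 0.70456871 -0.05949086  0.70459023  0.05996985]
```

View pics/wrist16.png

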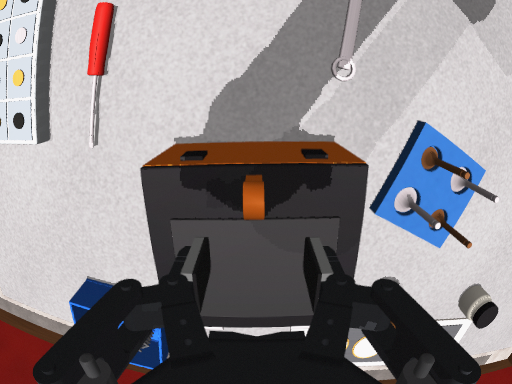

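```bash
python3 - <<'E'
from h import *
np.set_printoptions(precision=1,suppress=True)
crop('wrist16',130,380,130,230,3)
w=load('wrist16')
A=plane(w,(141,167),128.5,1);B=plane(w,(368,164.5),128.5,1);print(A,B,np.degrees(np.arctan2(*(B-A)[1::-1])),np.linalg.norm(B-A),(A+B)/2)
for p in [(254,176),(254,219)]: print(plane(w,p,177.5,1),plane(w,p,162.5,1),plane(w,p,128.5,1))
E
```

```text
[ 552.8 -324.5  128.5] [ 515.9 -121.1  128.5] 100.26689836177044 206.7465947247587 [ 534.3 -222.8  128.5]
[ 530.9 -223.1  177.5] [ 535.1 -222.5  162.5] [ 544.6 -221.2  128.5]
[ 563.5 -217.7  177.5] [ 570.1 -216.7  162.5] [ 585.1 -214.4  128.5]
```

View pics/wrist16_c130.png

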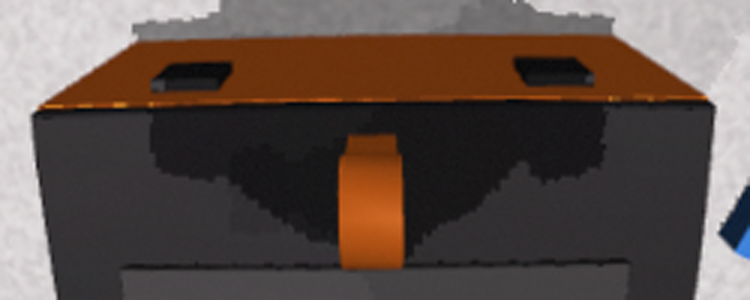

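Request:
step_arm(series=[-0.04, -0.15, -3, 0, 0, 0, 0, 0, -3, 0, 0, 0, 0, 0, -2, 0, 0, 0, 0, 0, -1.2, 0, 0, 0, 0, 0, 0, 0, 0, 0])

```text
time_s: 16.88
eef_pos: [553.9, -220.6, 143.8]
tool_rot: [0.704, -0.06, 0.705, 0.06]
ft_force: [-0.1, -0.2, 0.8]
gripper_width: 51.3
```

```bash
python3 - <<'E'
from h import *
from rig import status
for n in ('wrist','side'): grab(n,n+'17')
crop('side17',180,310,100,200,5)
s=status.read_state();print(s['eef_pos'],s['time_s'],s['qpos'],s['tool_rot'],s['ft_force'])
E
```

```text
[ 554.84810068 -221.46039431  145.26385438] 16.975 [-4.85974876e-01  4.56738663e-01 -2.29087222e-02  1.08983025e+00
  1.07854296e-04 -6.55518385e-01] [ 0.70498035 -0.06009072  0.70415449  0.05965113] [ 0.31521974 -0.05894558  0.72129559]
```

View pics/wrist17.png

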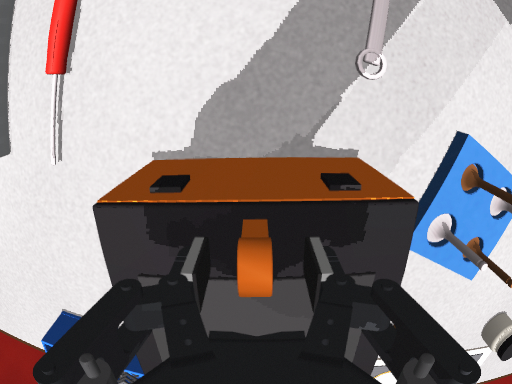

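View pics/side17_c180.png

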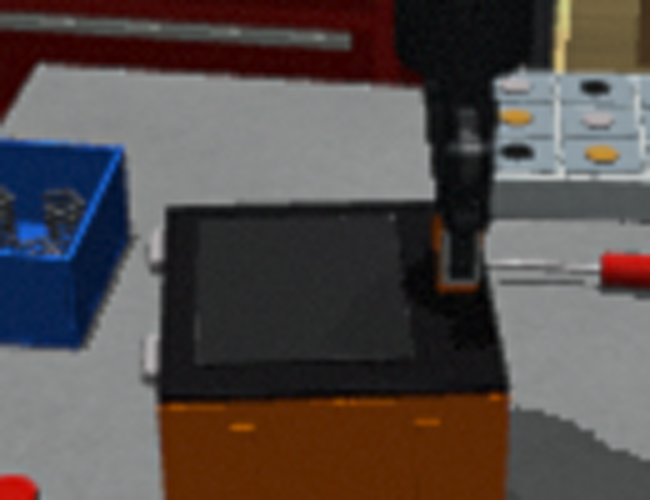

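```bash
python3 - <<'E'
import numpy as np
from scipy.optimize import least_squares
np.set_printoptions(precision=3,suppress=True)
D=[(.377,.081,575.036,0.002,231.33),(.3824,.0874,469.34,335.66,230.9),(.4142,.2752,592.19,30.73,285.56),(.422,.1609,554.83,-218.9,236.35),(.4567,-.0229,554.85,-221.46,145.26)]
D=np.array(D);r=np.sqrt(D[:,2]**2+D[:,3]**2-63.3**2);z=D[:,4]
def f(p):
    a,L1,al,L2,be,h=p;u=D[:,0];v=D[:,0]-D[:,1]
    m=np.r_[a+L1*np.sin(u+al)+L2*np.sin(v+be)-r,h+L1*np.cos(u+al)+L2*np.cos(v+be)-z]
    return np.r_[m,(np.array(p)-[0,340,0,340,1.57,0])*[.003,.005,.5,.005,.5,.002]]
for x0 in ([0,340,0,340,1.57,0],[50,300,.2,350,1.2,0],):
    s=least_squares(f,x0);print(s.x,s.fun[:10])
E
```

```text
[   2.249  495.889   -0.004  390.294    1.373 -192.202] [-0.211  0.326 -0.02  -0.064 -0.031  0.064 -0.1   -0.003  0.026  0.013]
[   2.249  495.889   -0.004  390.294    1.373 -192.202] [-0.211  0.326 -0.02  -0.064 -0.031  0.064 -0.1   -0.003  0.026  0.013]
```

Request:
step_arm(series=[0, 0, 0, 0, 0, 0, 0, 0, 0, 0, 0, 0, 0, 0, 0, 0, 0, 0, 0, 0, 0, 0, 0, 0, 0, 0, 0, 0, 0, 0], claw=0, grip_force=50)

```text
time_s: 17.6
eef_pos: [554.7, -221.4, 145.3]
tool_rot: [0.705, -0.06, 0.704, 0.06]
ft_force: [-1.7, 2.3, 6.0]
gripper_width: 15.2
```

Request:
step_arm(series=[0.21, 0.04, 0.73, 0, 0, 0, 0.21, 0.04, 0.73, 0, 0, 0, 0.28, 0.05, 0.71, 0, 0, 0, 0.28, 0.05, 0.71, 0, 0, 0, 0, 0, 0, 0, 0, 0])

```text
time_s: 18.23
eef_pos: [564.4, -219.6, 173.7]
tool_rot: [0.705, -0.06, 0.704, 0.06]
ft_force: [2.5, 0.1, -5.0]
gripper_width: 15.5
```

```bash
python3 - <<'E'
from h import *
from rig import status
for n in ('wrist','side'): grab(n,n+'18')
crop('side18',180,310,100,200,5)
s=status.read_state();print(s['eef_pos'],s['time_s'],s['qpos'],s['tool_rot'],s['ft_force'],s['torque'])
E
```

```text
[ 564.25434617 -219.62161356  173.34377978] 18.325 [-4.76152812e-01  4.59203052e-01  5.53164308e-02  1.16650494e+00
  4.55482483e-04 -6.45583515e-01] [ 0.70477776 -0.05977096  0.70436408  0.05989145] [ 2.23096902 -0.43091543 -2.98095052] [-0.08256207 -0.25982686  0.43654341]
```

View pics/side18_c180.png

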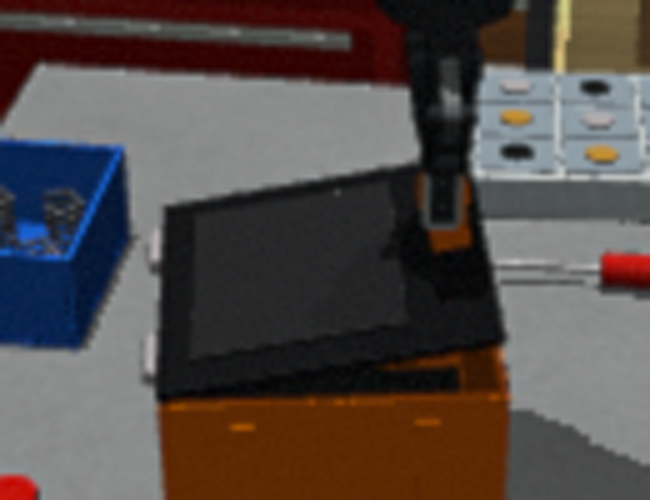

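Lid rises with it. Continue.

Request:
step_arm(series=[0.33, 0.06, 0.69, 0, 0, 0, 0.33, 0.06, 0.69, 0, 0, 0, 0.39, 0.07, 0.65, 0, 0, 0, 0.39, 0.07, 0.65, 0, 0, 0, 0.45, 0.08, 0.61, 0, 0, 0, 0.45, 0.08, 0.61, 0, 0, 0, 0.5, 0.09, 0.57, 0, 0, 0, 0.5, 0.09, 0.57, 0, 0, 0, 0, 0, 0, 0, 0, 0])

```text
time_s: 19.45
eef_pos: [597.7, -213.5, 224.2]
tool_rot: [0.705, -0.06, 0.704, 0.06]
ft_force: [-1.0, 0.5, -4.1]
gripper_width: 15.9
```

```bash
python3 - <<'E'
from h import *
from rig import status
for n in ('wrist','side'): grab(n,n+'19')
crop('side19',180,310,80,200,5)
s=status.read_state();print(s['eef_pos'],s['time_s'],s['qpos'],s['tool_rot'],s['ft_force'],s['torque'])
E
```

```text
[ 597.5521603  -213.49716143  223.92469605] 19.55 [-4.43355688e-01  5.06413485e-01  2.61680192e-01  1.32573193e+00
  5.73379122e-04 -6.12807815e-01] [ 0.70477353 -0.05972263  0.70436701  0.05995487] [ 0.24244861 -0.17726942 -3.84347045] [0.13769437 0.17598839 0.44345361]
```

View pics/side19_c180.png

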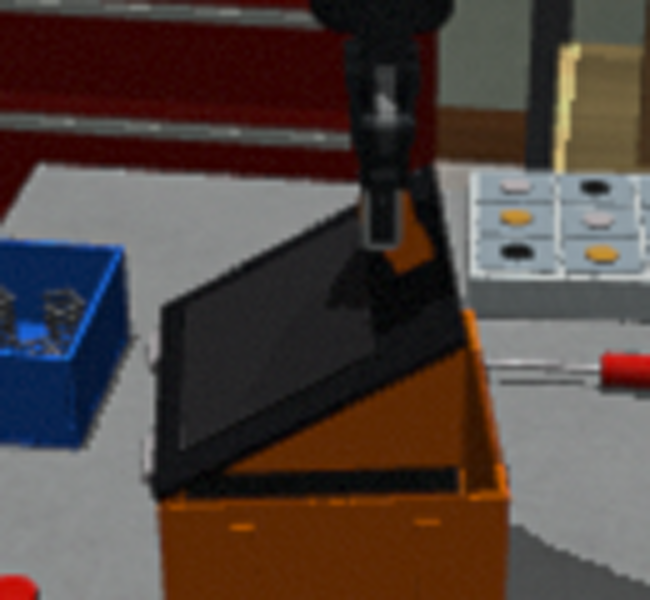

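Request:
step_arm(series=[0.54, 0.1, 0.53, 0, 0, 0, 0.54, 0.1, 0.53, 0, 0, 0, 0.59, 0.1, 0.48, 0, 0, 0, 0.59, 0.1, 0.48, 0, 0, 0, 0.63, 0.11, 0.42, 0, 0, 0, 0.63, 0.11, 0.42, 0, 0, 0, 0, 0, 0, 0, 0, 0])

```text
time_s: 20.42
eef_pos: [633.4, -207.0, 252.5]
tool_rot: [0.705, -0.06, 0.704, 0.06]
ft_force: [-1.7, 1.6, -2.7]
gripper_width: 15.3
```

```bash
python3 - <<'E'
from h import *
from rig import status
for n in ('wrist','side'): grab(n,n+'20')
crop('side20',180,310,80,200,5)
s=status.read_state();print(s['eef_pos'],s['time_s'],s['qpos'],s['tool_rot'],s['ft_force'],s['torque'])
E
```

```text
[ 633.0918278  -207.01419512  252.35897483] 20.525 [-4.11802534e-01  5.80995424e-01  4.58361152e-01  1.44759321e+00
  1.26974152e-03 -5.81474609e-01] [ 0.70495427 -0.05961746  0.70417283  0.06021518] [-1.46785279  2.80823043 -5.26727747] [0.53802361 0.42851373 0.36043215]
```

View pics/side20_c180.png

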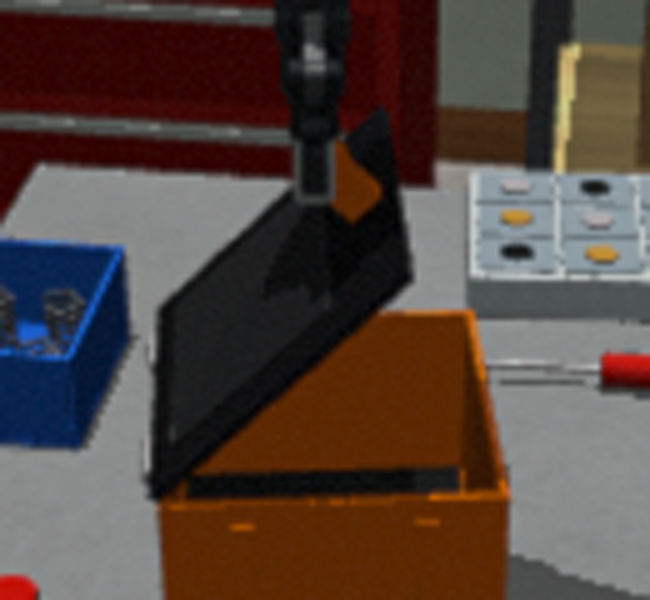

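```bash
cat > lid.py <<'E'
from h import *
np.set_printoptions(precision=1,suppress=True)
yaw=np.radians(10);xd=np.array([np.cos(yaw),np.sin(yaw),0]);yd=np.array([-xd[1],xd[0],0]);zd=np.array([0,0,1.])
F=np.array([534.3,-222.8,0]); H=F+190*xd+120.5*zd
def pt(th,f,up,y): # f along front, up normal
    th=np.radians(th);return H+(-np.cos(th)*f+np.sin(th)*up)*xd+(np.sin(th)*f+np.cos(th)*up)*zd+y*yd
E
python3 - <<'E'
from lid import *
d=load('side20')
for th in (35,40,45,50,55):
    g=lambda p:(proj(d,p)-[180,80])*5
    print(th,g(pt(th,190,8,105)),g(pt(th,190,0,105)),g(pt(th,190,8,-105)),g(pt(th,170,42,0)),pt(th,170,42,0))
print('hinge',g(pt(0,0,0,105)),g(pt(0,0,8,105)))
E
```

```text
35 [440.8 309.8] [449.5 321. ] [413.  136.6] [360.3 190.4] [ 608.  -209.8  252.4]
40 [420.2 287.8] [430.2 298.4] [395.1 116.6] [338.1 174.6] [ 619.8 -207.7  261.9]
45 [397.2 267.4] [408.4 277.2] [375.1  97.9] [314.3 160.4] [ 632.3 -205.5  270.4]
50 [371.8 248.5] [384.1 257.6] [353.2  80.7] [288.9 148.1] [ 645.5 -203.2  277.7]
55 [344.4 231.6] [357.7 239.8] [329.5  65.3] [262.3 137.8] [ 659.3 -200.8  283.8]
hinge [154.  506.5] [153.1 494. ]
```

View pics/wrist20.png

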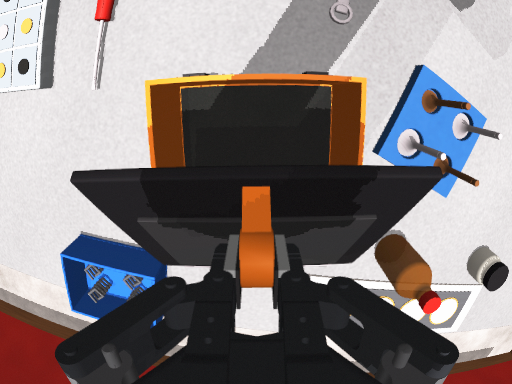

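Request:
step_arm(series=[0.66, 0.12, 0.37, 0, 0, 0, 0.66, 0.12, 0.37, 0, 0, 0, 0.69, 0.12, 0.31, 0, 0, 0, 0.69, 0.12, 0.31, 0, 0, 0, 0.71, 0.13, 0.24, 0, 0, 0, 0.71, 0.13, 0.24, 0, 0, 0, 0.36, 0.06, 0.1, 0, 0, 0, 0, 0, 0, 0, 0, 0, 0, 0, 0, 0, 0, 0])

```text
time_s: 21.65
eef_pos: [677.3, -198.9, 271.4]
tool_rot: [0.704, -0.059, 0.705, 0.06]
ft_force: [-2.4, 4.0, -4.5]
gripper_width: 14.8
```

```bash
python3 - <<'E'
from lid import *
from rig import status
for n in ('wrist','side','scene'): grab(n,n+'21')
crop('side21',180,310,60,200,5)
crop('scene21',170,310,130,270,5)
s=status.read_state();print(s['eef_pos'],s['time_s'],s['qpos'],s['tool_rot'],s['ft_force'],s['torque'])
d=load('side21');c=load('scene21')
for th in (50,55,60,65):
    g=lambda p:(proj(d,p)-[180,60])*5
    k=lambda p:(proj(c,p)-[170,130])*5
    print(th,g(pt(th,190,8,105)),g(pt(th,190,0,105)),g(pt(th,190,8,-105)),g(pt(th,170,42,0)),'scene',k(pt(th,190,8,105)),k(pt(th,190,0,105)),k(pt(th,190,0,-105)))
E
```

```text
[ 677.3 -198.9  271.4] 21.8 [-0.4  0.7  0.7  1.6  0.  -0.5] [ 0.7 -0.1  0.7  0.1] [-2.9  4.3 -5.2] [0.7 0.9 0.3]
50 [371.8 348.5] [384.1 357.6] [353.2 180.7] [288.9 248.1] scene [374.7 207.1] [366.1 209.5] [ 95.3 437.2]
55 [344.4 331.6] [357.7 339.8] [329.5 165.3] [262.3 237.8] scene [394.1 204.3] [384.6 205.6] [112.4 435.9]
60 [315.  316.8] [329.2 323.9] [304.2 151.7] [234.6 229.6] scene [415.  203.8] [404.9 204. ] [131.5 437. ]
65 [284.  304.2] [299.  310.2] [277.5 140.2] [206.1 223.6] scene [437.5 205.6] [426.6 204.7] [152.6 440.7]
```

View pics/side21_c180.png

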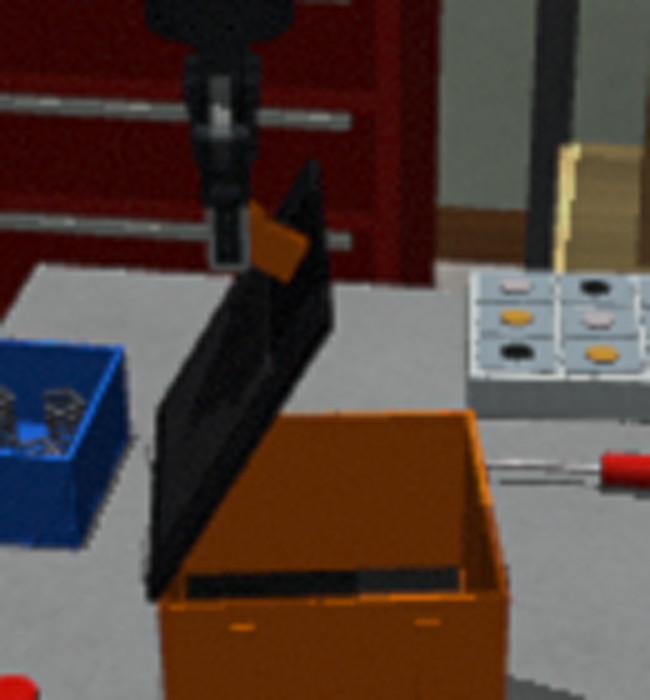

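View pics/scene21_c170.png

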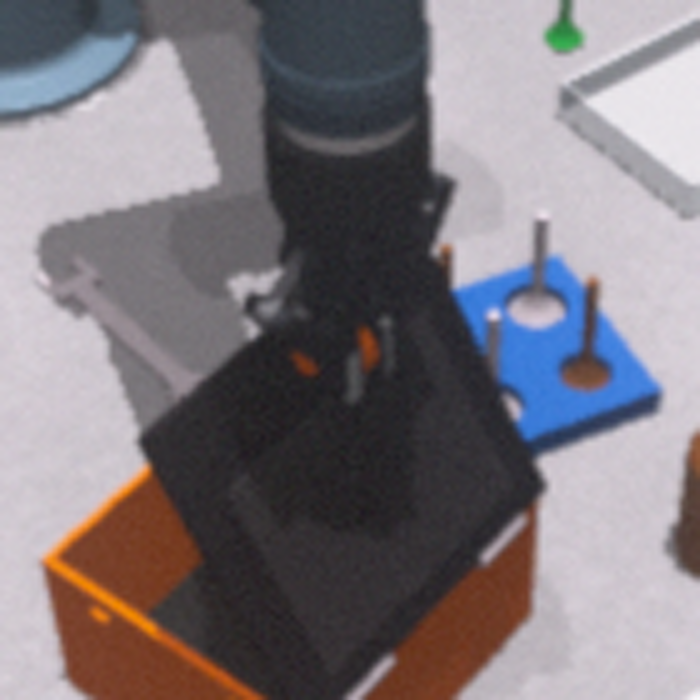

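Request:
step_arm(series=[0, 0, 0, 0, 0, 0, 0, 0, 0, 0, 0, 0, 0, 0, 0, 0, 0, 0, 0, 0, 0, 0, 0, 0, 0, 0, 0, 0, 0, 0, 0, 0, 0, 0, 0, 0, 0, 0, 0, 0, 0, 0, 0, 0, 0, 0, 0, 0])

```text
time_s: 22.8
eef_pos: [677.3, -198.9, 271.4]
tool_rot: [0.704, -0.059, 0.705, 0.06]
ft_force: [-3.4, 4.5, -5.4]
gripper_width: 14.8
```

```bash
python3 - <<'E'
from lid import *
from rig import status
a=load('side21')['image'].astype(int);f=grab('side','side22');b=f['image'].astype(int)
print('diff in lid area',np.abs(a-b)[60:185,200:260].mean(),np.abs(a-b)[60:185,200:260].max(), 'rest',np.abs(a-b)[250:,:].mean())
s=status.read_state();print(s['eef_pos'],s['time_s'],s['ft_force'],s['gripper_width'],s['dq'])
crop('side22',180,310,60,310,3)
E
```

```text
diff in lid area 1.750888888888889 17 rest 0.8209100979477612
[ 677.3 -198.9  271.4] 22.85 [-4.2  4.1 -5.6] 15.281822396465188 [ 0. -0. -0.  0.  0. -0.]
```

View pics/side22_c180.png

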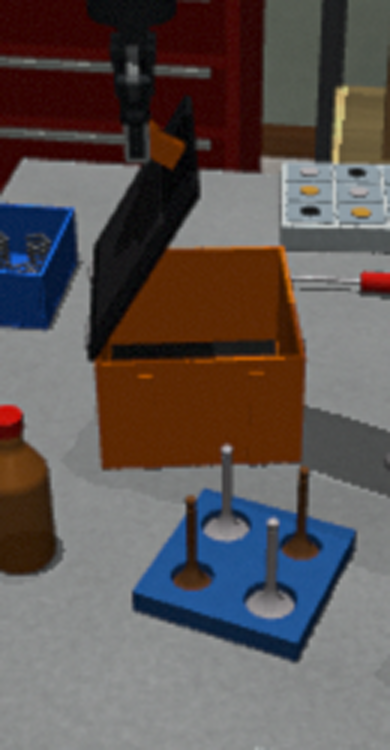

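The lid is still at about 60 degrees, and all four valves stand upright in the rack, so I'm handing in.

```bash
python3 -c "
from rig import ticket
print(ticket.job_done())"
```

```text
the job is handed in; nothing more can be done
None
```

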